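# Tip open the dowel tub

### The arm

A 7-joint arm with a two-finger parallel gripper is mounted at the origin on the work surface. World frame = base frame: x ahead of the robot, y to its left, z up, the work surface at z = 0. Lengths are in m, angles in rad, forces in N, time in s.
With the tool pointing down it reaches from about 0.425 to 0.975 m from the base axis. Payload 16.7 kg.
Tool frame: the origin (TCP) lies midway between the tips of the shut fingers; the grasp point (between the pads) lies 19 mm behind it (r.hold_point_z is the distance from the TCP to the grasp point, in m); x points along the fingers, y is the direction in which the jaws open and shut, and the axes are right-handed (so a half turn about x gives the same grasp; the last joint's range is limited). The gripper opens to 85 mm and grips with 20 to 120 N. Pads are 22 mm wide; open, the fingers measure 114 mm over their backs; the gripper's body (76 mm by 85 mm) begins 54 mm behind the grasp point. The pads swing forward as they close: fully open they stand 13 mm farther back than shut.
Start: joints at [1.036, 0.426, 0.074, 1.606, -0.034, 1.111, -0.067], TCP at [0.253, -0.626, 0.204] pointing down, gripper open.
Joint ranges: [-2.85, 2.85], [-0.5, 2.14], [-1.23, 1.37], [0.21, 2.46], [-1.02, 4.16], [0.16, 2.05], [-2.73, 2.73]. Speed limits (rad/s): [1.89, 1.89, 2.39, 2.39, 3.01, 3.01, 3.01].

### API

Orientations are given as a 3x3 rotation matrix whose columns are the frame's x, y, z axes.
In Python, from rig import r gives the robot as it stands. The module is installed in compiled form; this text tells all that it offers.
- The arm moves only by the shell command python3 -m crank 'ROWS' [FORCE]. ROWS is JSON, a list of rows, each a list of 5 numbers: the shift along the tool's x, y, z in cm, then the turn about the tool's x in degrees, then the opening, from -1 (shut) to 1 (fully open). A call has 1 to 5 rows; each row shifts and turns the commanded pose from where the row before left it, along the tool's axes as they then stand; what a row does not reach is not made up. A row lasts 1/10 s, in which the tool goes at most 50 mm and 8.59 degrees, less where a joint would pass 70% of its speed; a pose out of reach is approached as far as the arm can. A call with a gripper value outside its range is refused whole. The fingers move at their own pace and stop on an object; FORCE is the grip in N (left out, the last holds). Time passes only in rows, so rows that do not move let the fingers close. It gives the time, the measured TCP pose, the force and the opening at its end, in the units of the state.
- r.state(): the state, without advancing time (a new reading comes with each control period).
- r.capture(name): name is "side" or "top"; returns the picture (420x560x3 uint8, red, green, blue); there is no depth.
- r.camera_model(name): a dict with "fx", "fy", "cx", "cy" (pixels), "distortion" ([k1, k2, p1, p2, k3] as OpenCV has them; the pictures are not rectified), "camera_from_world" (4x4, takes a point from world to camera coordinates). Camera axes: x right, y down, z forward; pixel columns grow to the right and rows downward; lengths in m; the calibration is good to about 2 mm. A picture is of the moment at which its call begins. camera_model takes no time and is no camera call.
- r.job_done(): hands the job in, once; it reports no verdict.
The state is a dict: "time_s": time; "q": joint angles; "joint_velocities": joint speeds; "tau": joint torques, N m; "ee_pos": TCP position; "tool_rot": TCP orientation; "wrist_force": force on the tool from outside, world axes, zero at the start; "wrist_torque": the same for the moment, N m; "opening": finger opening in m.
Only numpy, scipy, OpenCV 4.12 (cv2) and the standard library are available. Lean on these libraries where they do the work, as an engineer would, in place of code of your own. Each camera call takes 0.05 s, during which the arm holds its last target. There are 200 camera calls.

### The job

Open the tub with the blue lid: tip the lid up by its white lug, a good fifteen degrees, while the opposite edge still rests on the tub's rim, and only then lift it off. Set the lid down, without dropping it, flat and right way up, wholly on the cork mat, and let go of it. Leave the tub standing where it is, the orange-lid tub closed, and everything else undisturbed.

Things in the scene. Friction and masses are not known exactly. Their poses are not given: they have to be found in the camera images.
- lid_blue: loose blue plastic lid, 56 to 120 g, held by its weight alone. Origin: centre of its underside (plug's lower face); z up, x from centre to lug. Plug 95 mm diameter, z 0 to 8 mm, sits in the tub's mouth with 2 to 3 mm play; disc 124 mm diameter, z 8 to 13 mm, rests on the rim; upright white lug on the disc near its edge. At the start seated on its tub, lug in any direction.
- lid_blue_lug (a point): centre of the top face of the blue lid's lug (x 48, y 0, z 43 mm in the lid's frame). The lug is an upright white block, 26 mm long (along the lid's x), 14 mm thick (along its y) and 30 mm tall (lid z 13 to 43 mm), which can be pinched across its thickness from above
- lid_blue_heel (a point): the blue lid's edge opposite the lug, on the disc's underside where it rests on the rim (x -55, y 0, z 8 mm in the lid's frame): the point about which the lid tips when the lug is raised
- tub_blue: loose round white tub with wooden dowels, closed by the blue lid. Origin: centre of its base on the table, z up. 90 mm tall, outside diameter 104 mm at the base, 110 mm at the rim, wall 4 mm, 0.75 to 1 kg.
- tub_blue_rim (a point): centre of the mouth of the tub with the blue lid, level with its rim, 90 mm above the table
- mat: fixed square cork mat, 200 x 200 x 4 mm, on the table. Origin: centre of its underside at table height; x and y along its sides; its top is 4 mm above the table
- tub_orange: loose round white tub with steel cam fittings, closed by the orange lid. Origin: centre of its base on the table, z up. 90 mm tall, outside diameter 104 mm at the base, 110 mm at the rim, wall 4 mm, 0.75 to 1 kg. Not to be opened.
- lid_orange: lid of the other tub: orange, otherwise the same shape, size and frame as the blue one. Stays seated.
- screwdriver: bystander: screwdriver lying beyond the tubs, origin on its underside
- glue: bystander: glue bottle with red cap, 160 mm tall, 60 mm diameter, origin under its base
- offcut: bystander: oak offcut 90 x 45 x 19 mm at the left, near the robot, origin under its centre
- tape: bystander: yellow tape measure 70 x 40 x 65 mm, origin under its centre
- mallet: bystander: hammer lying at the right of the table, origin on its underside
- clamp: bystander: bar clamp lying at the left of the table, bar 240 mm, origin under the bar's centre
Things that resemble listed ones, but are neither listed nor needed, are in the scene too. Of the things shaped like the lid_blue, the blue one is meant. There is more than one size of the lid_orange; the job needs the smaller.

How it is judged:
By the outcome, as a careful person would: the job done as asked, in the order asked, and still so for the second after the job is handed in, with the robot touching nothing.
It also fails if it takes over 45 s, if anything falls off the work surface, if the arm or the gripper's body presses on something with over 40 N, if the wrist force passes 120 N, or if a joint passes its speed limit or range.

## Working session

There is one attempt and no reset: what is moved stays moved. The work goes in short steps, Python scripts to look and compute and a shell command to move; the robot and the scene stay as the last step left them, time stands still between calls to the robot, and variables do not carry over. Pictures are saved under pics/ and viewed, about 8 in all and at most 12, crops included, and the job is handed in when it is done.

```bash
mkdir -p pics
python3 - <<'E'
from rig import r
import cv2,numpy as np
for n in("top","side"):
    im=r.capture(n); cv2.imwrite(f"pics/{n}0.png",im[:,:,::-1])
    m=r.camera_model(n); print(n,m["fx"],m["cx"],m["cy"],m["distortion"]); print(np.round(m["camera_from_world"],3))
s=r.state(); print(s["time_s"],s["ee_pos"],np.round(s["tool_rot"],3),s["opening"],r.hold_point_z)
E
```

```text
top 518.5612585634182 272.3655107314962 209.86278072223644 [-0.17766236  0.          0.          0.          0.        ]
[[ 0.024 -1.    -0.006 -0.024]
 [-0.992 -0.023 -0.124  0.558]
 [ 0.124  0.009 -0.992  1.706]
 [ 0.     0.     0.     1.   ]]
side 501.1766970016087 279.980181887465 205.97899200718044 [-0.1572071  0.         0.         0.         0.       ]
[[ 0.997 -0.08   0.021 -0.552]
 [-0.027 -0.562 -0.826  0.096]
 [ 0.078  0.823 -0.563  1.503]
 [ 0.     0.     0.     1.   ]]
0.1 [ 0.25317825 -0.62528219  0.20369106] [[-0.001  0.375 -0.927]
 [ 0.001 -0.927 -0.375]
 [-1.    -0.001  0.   ]] 0.08500161036001784 0.0187
```

View pics/top0.png

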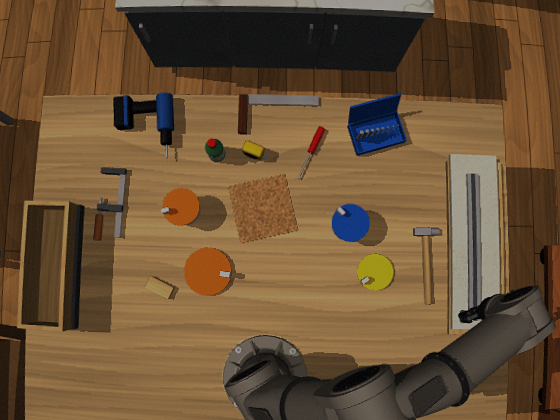

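View pics/side0.png

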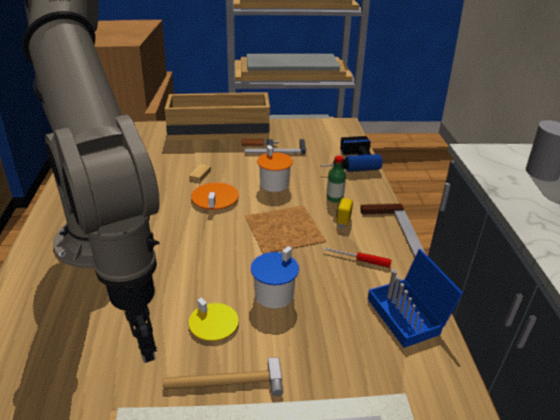

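Both views show the blue lid on its tub (top ≈(351,223), lug ≈(344,210); side ≈(275,268), lug ≈(286,254)) and the mat (top ≈(263,209)). The smaller orange-lid tub is at top ≈(181,207). The larger orange lid and the yellow lid lie loose on the table.

```bash
cat > h.py <<'E'
from rig import r
import cv2,numpy as np
def ray(n,uv):
    m=r.camera_model(n);K=np.array([[m["fx"],0,m["cx"]],[0,m["fy"],m["cy"]],[0,0,1]])
    p=cv2.undistortPoints(np.array(uv,float).reshape(-1,1,2),K,np.array(m["distortion"]))[:,0]
    T=np.array(m["camera_from_world"]);R=T[:3,:3]
    return -R.T@T[:3,3], np.c_[p,np.ones(len(p))]@R
def plane(n,uv,z):
    o,d=ray(n,uv); return (o+d*((z-o[2])/d[:,2])[:,None])[:,:2]
def contour(mask,near):
    cs=cv2.findContours(mask.astype(np.uint8),cv2.RETR_EXTERNAL,cv2.CHAIN_APPROX_NONE)[0]
    cs=[c for c in cs if cv2.contourArea(c)>25]
    return min(cs,key=lambda c:np.hypot(*(c[:,0].mean(0)-near)))
E
python3 - <<'E'
from h import *
for n,nb,nl,nm in(("top",(351,223),(344,210),(263,209)),("side",(275,268),(287,254),(285,229))):
    im=cv2.imread(f"pics/{n}0.png");H=cv2.cvtColor(im,cv2.COLOR_BGR2HSV);h,s,v=[H[...,i].astype(int) for i in range(3)]
    c=contour((h>100)&(h<130)&(s>150)&(v>60),nb)
    P=plane(n,cv2.convexHull(c)[:,0],.094).astype(np.float32)
    print(n,"lid circle",cv2.minEnclosingCircle(P),"ellipse",cv2.fitEllipse(P))
    w=contour((s<70)&(v>140)&(np.hypot(*(np.indices(s.shape)[::-1]-np.array(nl)[:,None,None]))<14),nl)[:,0]
    print("white px",w.min(0),w.max(0),w.mean(0),"world@.125",plane(n,[w.mean(0)],.125))
    m=contour(cv2.morphologyEx(((h<18)&(s>110)&(v>60)&(v<210)).astype(np.uint8),cv2.MORPH_OPEN,np.ones((3,3))),nm) if n=="top" else None
    if m is not None: print("mat",cv2.minAreaRect(plane(n,m[:,0],.004).astype(np.float32)))
    x,y=nl; a=cv2.resize(im[y-25:y+45,x-40:x+40],None,fx=5,fy=5,interpolation=cv2.INTER_CUBIC)
    cv2.imwrite(f"pics/c_{n}.png",a)
cv2.imwrite("pics/c.png",np.hstack([cv2.imread("pics/c_top.png"),cv2.imread("pics/c_side.png")]))
E
```

```text
top lid circle ((0.5156043171882629, -0.2648666203022003), 0.061027154326438904) ellipse ((0.5156337022781372, -0.26479798555374146), (0.11962412297725677, 0.12118159234523773), 39.63911819458008)Traceback (most recent call last):
  File "<stdin>", line 7, in <module>
  File "h.py", line 13, in contour
    return min(cs,key=lambda c:np.hypot(*(c[:,0].mean(0)-near)))
ValueError: min() iterable argument is empty
```

```bash
sed -i 's/>25/>6/' h.py
python3 - <<'E'
from h import *
for n,nb,nl,nm in(("top",(351,223),(344,210),(263,209)),("side",(275,268),(287,254),(285,229))):
    im=cv2.imread(f"pics/{n}0.png");H=cv2.cvtColor(im,cv2.COLOR_BGR2HSV);h,s,v=[H[...,i].astype(int) for i in range(3)]
    x,y=nl; a=cv2.resize(im[y-25:y+45,x-40:x+40],None,fx=5,fy=5,interpolation=cv2.INTER_CUBIC)
    cv2.imwrite(f"pics/c_{n}.png",a)
    c=contour((h>100)&(h<130)&(s>150)&(v>60),nb)
    P=plane(n,cv2.convexHull(c)[:,0],.094).astype(np.float32)
    print(n,"lid circle",cv2.minEnclosingCircle(P),"ellipse",cv2.fitEllipse(P))
    u=np.indices(s.shape)[::-1]
    k=(s<100)&(v>120)&(np.hypot(u[0]-x,u[1]-y)<14)
    w=np.argwhere(k)[:,::-1]
    print("white px",len(w),w.min(0),w.max(0),w.mean(0),"world@.125",plane(n,[w.mean(0)],.125))
    if n=="top":
        m=contour(cv2.morphologyEx(((h<18)&(s>110)&(v>60)&(v<210)).astype(np.uint8),cv2.MORPH_OPEN,np.ones((3,3))),nm)
        print("mat",cv2.minAreaRect(plane(n,m[:,0],.004).astype(np.float32)))
cv2.imwrite("pics/c.png",np.hstack([cv2.imread("pics/c_top.png"),cv2.imread("pics/c_side.png")]))
E
```

```text
top lid circle ((0.5156043171882629, -0.2648666203022003), 0.061027154326438904) ellipse ((0.5156337022781372, -0.26479798555374146), (0.11962412297725677, 0.12118159234523773), 39.63911819458008)
white px 32 [338 207] [344 214] [340.84375 210.3125 ] world@.125 [[ 0.55040303 -0.22988098]]
mat ((0.6090212464332581, -0.030083179473876953), (1.5937262773513794, 2.2371327877044678), 1.0326110124588013)
side lid circle ((0.5157976746559143, -0.2698008716106415), 0.062047045677900314) ellipse ((0.5163370370864868, -0.2705424427986145), (0.1193268820643425, 0.12272187322378159), 175.66375732421875)
white px 80 [278 246] [297 263] [287.25 251.95] world@.125 [[ 0.55020572 -0.24732813]]
```

View pics/c.png

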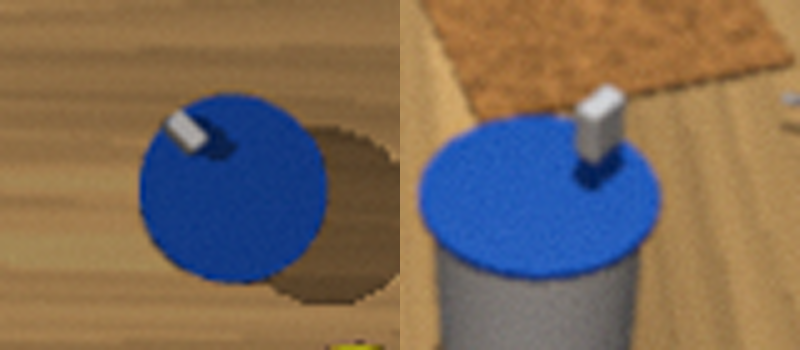

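The crop gives the lug top centre at top px ≈(340.8,210.8) and side px ≈(287.6,248.2). Its long axis runs along the radius.

Run:
```python
from h import *
t=plane("top",[(340.8,210.8)],.125)[0]; s=plane("side",[(287.6,248.2)],.125)[0]; print(t,s)
for n,p in (("top",t),("side",s)):
    c={"top":[.5156,-.2648],"side":[.5160,-.2702]}[n]; d=p-c; print(n,np.hypot(*d),np.degrees(np.arctan2(d[1],d[0])))
m=plane("top",[(229,188),(285,175),(298,232),(240,243)],.004);print("mat",m.mean(0),m[1]-m[0])
S=plane("side",[(247,227),(294,207),(325,238),(268,253)],.004);print(S.mean(0))
c=plane("top",[(181,207)],.095);print("orange",c)
q=r.state()["q"];print(np.round(q,2))
```

```text
[ 0.54883383 -0.22975228] [ 0.55248443 -0.2323304 ]
top 0.04829937645828097 46.52169575715642
side 0.052585364542207566 46.06726456582698
mat [0.56313025 0.02159706] [ 0.04972311 -0.1916627 ]
[0.56568853 0.00280359]
orange [[0.5531424  0.28692868]]
[ 1.04  0.43  0.07  1.61 -0.03  1.11 -0.07]
```

```bash
python3 -m crank '[[0,0,0,-8,0.2],[0,0,0,-8,0],[0,0,0,-8,-0.2],[0,-0.6,-4.9,0,-0.2],[0,-0.6,-4.9,0,-0.2]]' 20
python3 -m crank '[[0,-0.6,-4.9,0,-0.2],[0,-0.6,-4.9,0,-0.2],[0,-0.6,-4.9,0,-0.2],[0,-0.6,-4.9,0,-0.2],[0,-0.6,-4.9,0,-0.2]]'
python3 -m crank '[[0,-0.6,-4.9,0,-0.2],[0,-0.6,-4.9,0,-0.2],[0,-0.3,-2.5,0,-0.2],[0,0,0,0,-0.2]]'
python3 - <<'E'
from h import *
for n,(x,y) in(("top",(344,210)),("side",(287,240))):
    im=r.capture(n)[:,:,::-1]; cv2.imwrite(f"pics/c_{n}.png",cv2.resize(im[y-50:y+50,x-40:x+40],None,fx=5,fy=5,interpolation=cv2.INTER_CUBIC))
cv2.imwrite("pics/c1.png",np.hstack([cv2.imread("pics/c_top.png"),cv2.imread("pics/c_side.png")]))
s=r.state();t=s["tool_rot"];print(s["time_s"],s["ee_pos"],np.round(t,3),s["opening"])
e=np.array([.5495,-.232,.115])-s["ee_pos"];print("shift",t.T@e*100)
E
```

```text
time_s: 0.6
ee_pos: [0.312, -0.5463, 0.2036]
tool_rot: [[-0.001, 0.718, -0.696], [0.001, -0.696, -0.718], [-1.0, -0.001, -0.0]]
wrist_force: [1.2, -0.3, 0.0]
opening: 0.0341
time_s: 1.1
ee_pos: [0.4619, -0.3477, 0.2042]
tool_rot: [[-0.0, 0.72, -0.694], [0.0, -0.694, -0.72], [-1.0, -0.0, 0.0]]
wrist_force: [1.6, -0.6, 0.0]
opening: 0.0339
time_s: 1.5
ee_pos: [0.538, -0.2462, 0.204]
tool_rot: [[0.0, 0.724, -0.69], [0.002, -0.69, -0.724], [-1.0, -0.001, -0.001]]
wrist_force: [0.1, -0.8, 0.6]
opening: 0.0344
1.6 [ 0.53564135 -0.25035664  0.20394366] [[-0.001  0.721 -0.693]
 [ 0.    -0.693 -0.721]
 [-1.    -0.001  0.   ]] 0.03411259898725881
shift [ 8.89360774 -0.2686258  -2.28727295]
```

View pics/c1.png

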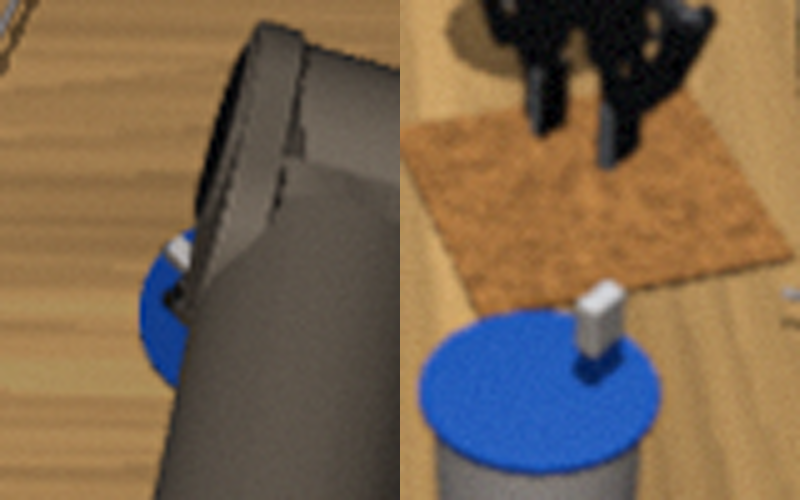

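The side crop shows the open fingertips at ≈(540,130) and (612,165), above and short of the lug at (605,295) by the amount the state reading predicts. Next I move over the lug and look again from close by.

```bash
python3 -m crank '[[0,-0.15,-1.5,0,-0.2],[0.5,-0.1,-1.4,0,-0.2],[3,0,0,0,-0.2],[3,0,0,0,-0.2],[0,0,0,0,-0.2]]'
python3 - <<'E'
from h import *
for n,(x,y) in(("top",(344,210)),("side",(287,240))):
    im=r.capture(n)[:,:,::-1]; cv2.imwrite(f"pics/c_{n}.png",cv2.resize(im[y-50:y+50,x-40:x+40],None,fx=5,fy=5,interpolation=cv2.INTER_CUBIC))
cv2.imwrite("pics/c2.png",np.hstack([cv2.imread("pics/c_top.png"),cv2.imread("pics/c_side.png")]))
s=r.state();t=s["tool_rot"]
e=np.array([.5495,-.232,.115])-s["ee_pos"];print("shift",t.T@e*100)
E
```

```text
time_s: 2.1
ee_pos: [0.552, -0.227, 0.1356]
tool_rot: [[-0.006, 0.72, -0.694], [0.002, -0.694, -0.72], [-1.0, -0.006, 0.002]]
wrist_force: [-0.8, -0.3, 0.7]
opening: 0.0341
shift [ 2.44713412 -0.04234346  0.61868699]
```

View pics/c2.png

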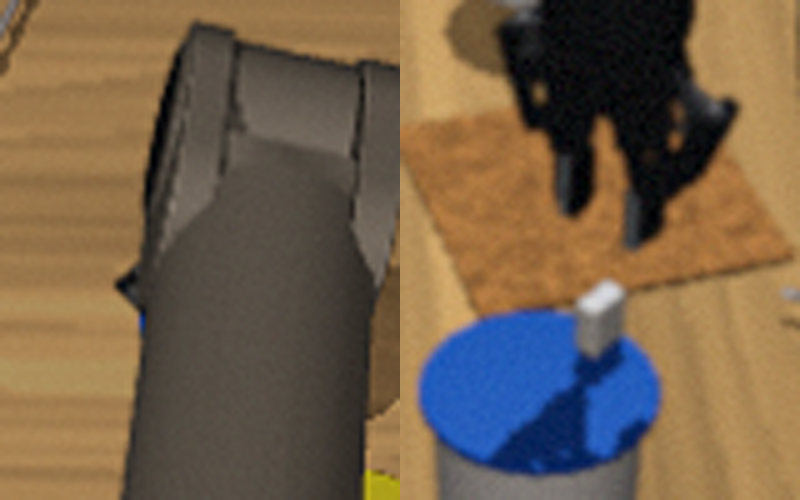

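The side crop shows the fingertips at ≈(570,215) and (632,247), above the lug top at (605,283) and straddling it. I descend and look again before closing.

```bash
python3 -m crank '[[1.2,0,0,0,-0.2],[1.2,0,0,0,-0.2],[0,0,0,0,-0.2]]'
python3 - <<'E'
from h import *
for n,(x,y) in(("side",(287,250)),):
    im=r.capture(n)[:,:,::-1]; cv2.imwrite(f"pics/c3.png",cv2.resize(im[y-40:y+40,x-50:x+50],None,fx=6,fy=6,interpolation=cv2.INTER_CUBIC))
s=r.state();print(s["ee_pos"],s["wrist_force"])
E
```

```text
time_s: 2.5
ee_pos: [0.5534, -0.2278, 0.114]
tool_rot: [[-0.002, 0.72, -0.694], [0.001, -0.694, -0.72], [-1.0, -0.002, 0.001]]
wrist_force: [-0.1, -0.1, 0.6]
opening: 0.0343
[ 0.55371322 -0.22784796  0.11476955] [0.33776308 0.69473262 0.8982497 ]
```

View pics/c3.png

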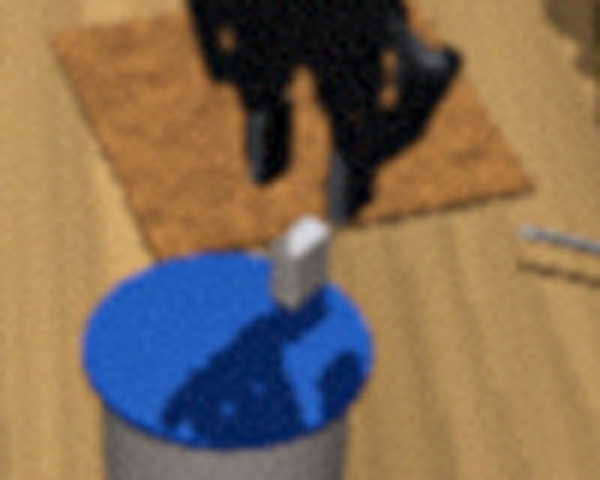

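Run:
```python
from h import *
def proj(n,P):
    m=r.camera_model(n);K=np.array([[m["fx"],0,m["cx"]],[0,m["fy"],m["cy"]],[0,0,1]]);T=np.array(m["camera_from_world"])
    return cv2.projectPoints(np.array(P,float),cv2.Rodrigues(T[:3,:3])[0],T[:3,3],K,np.array(m["distortion"]))[0][:,0]
s=r.state();p=s["ee_pos"];y=s["tool_rot"][:,1]
P=np.array([p,p+y*.017,p-y*.017,[.5495,-.232,.125],[.5525,-.2323,.125],[.5495,-.232,.095]])
u=proj("side",P);print(np.round(u,1));print("crop",np.round((u-[237,210]+.5)*6-.5))
```

```text
[[287.8 250.2]
 [293.  252.9]
 [282.7 247.4]
 [286.4 248.2]
 [287.6 248.2]
 [286.1 257.1]]
crop [[307. 243.]
 [338. 260.]
 [277. 227.]
 [299. 231.]
 [306. 232.]
 [297. 285.]]
```

The tips show about 20 mm higher than the shut-finger TCP would project. Going to z≈0.102 still clears the disc (0.095) even with the fingers shut, so I descend and close gently.

```bash
python3 -m crank '[[1.2,0,0.2,0,-0.2],[0,0,0,0,-0.5],[0,0,0,0,-0.6],[0,0,0,0,-1],[0,0,0,0,-1]]' 20
python3 -m crank '[[0,0,0,0,-1],[0,0,0,0,-1]]'
python3 - <<'E'
from h import *
for n,(x,y) in(("side",(287,250)),):
    im=r.capture(n)[:,:,::-1]; cv2.imwrite(f"pics/c4.png",cv2.resize(im[y-40:y+40,x-50:x+50],None,fx=6,fy=6,interpolation=cv2.INTER_CUBIC))
s=r.state();print(s["ee_pos"],s["wrist_force"],s["opening"])
E
```

```text
time_s: 3.05
ee_pos: [0.5529, -0.2295, 0.1036]
tool_rot: [[0.0, 0.72, -0.694], [-0.0, -0.694, -0.72], [-1.0, 0.0, -0.0]]
wrist_force: [1.0, -0.4, 0.0]
opening: 0.0002
time_s: 3.25
ee_pos: [0.5528, -0.2294, 0.1035]
tool_rot: [[0.0, 0.72, -0.694], [-0.0, -0.694, -0.72], [-1.0, 0.0, -0.0]]
wrist_force: [-0.1, -0.9, 0.3]
opening: 0.0
[ 0.55276476 -0.22944074  0.10345118] [ 0.31522419 -0.27610316 -0.52603789] -6.042162611711902e-05
```

View pics/c4.png

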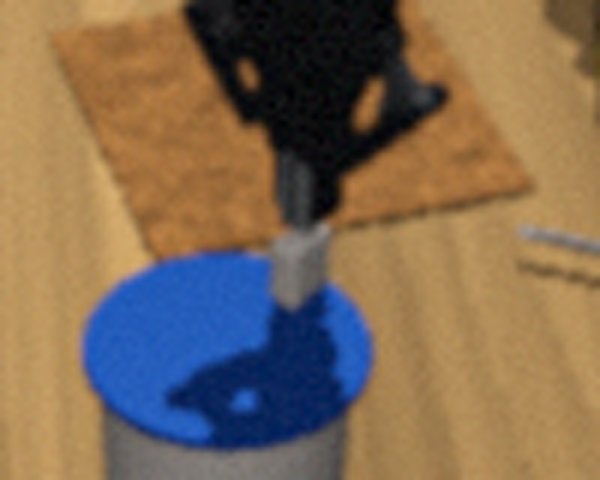

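The fingers shut on nothing: their tips show at crop ≈(300,222), about 6 px above where the reported TCP projects. I compare the reported TCP with the start pictures I already have.

```bash
cat >> h.py <<'E'
def proj(n,P):
    m=r.camera_model(n);K=np.array([[m["fx"],0,m["cx"]],[0,m["fy"],m["cy"]],[0,0,1]]);T=np.array(m["camera_from_world"])
    return cv2.projectPoints(np.array(P,float).reshape(-1,3),cv2.Rodrigues(T[:3,:3])[0],T[:3,3],K,np.array(m["distortion"]))[0][:,0]
def tri(a,b):
    (o1,d1),(o2,d2)=ray("top",[a]),ray("side",[b]);A=np.c_[d1[0],-d2[0]];k=np.linalg.lstsq(A,o2-o1,rcond=None)[0]
    p,q=o1+d1[0]*k[0],o2+d2[0]*k[1];return (p+q)/2,np.linalg.norm(p-q)
E
python3 - <<'E'
from h import *
p=np.array([.2532,-.6253,.2037]);y=np.array([.375,-.927,0])
print("start",proj("top",[p,p+.05*y,p-.05*y]).round(),proj("side",[p,p+.05*y,p-.05*y]).round())
print("lug tri",tri((340.8,210.8),(287.6,248.2)))
s=r.state();print("now",proj("side",[s["ee_pos"]]))
a=cv2.imread("pics/top0.png")[275:345,440:540];b=cv2.imread("pics/side0.png")[295:365,100:200]
cv2.imwrite("pics/c5.png",np.hstack([cv2.resize(i,None,fx=4,fy=4,interpolation=cv2.INTER_CUBIC) for i in(a,b)]))
E
```

```text
start [[471. 307.]
 [485. 300.]
 [456. 313.]] [[146. 355.]
 [153. 375.]
 [139. 336.]]
lug tri (array([ 0.55093522, -0.23006158,  0.12293567]), np.float64(0.003653879731480136))
now [[287.35485169 253.94435654]]
```

View pics/c5.png

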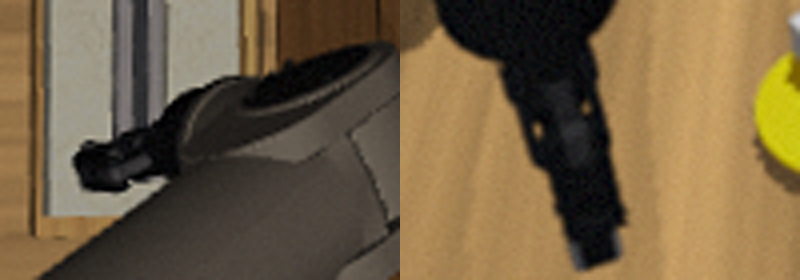

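The lug triangulates to (0.551,-0.230,0.123), which agrees with the geometry. In both the start picture and this one the tips sit about 20 mm above the reported TCP, with x and y matching. So they closed just above the lug: open, go about 13 mm lower, and close again while watching force and opening.

```bash
python3 -m crank '[[0,0,0,0,-0.2],[0,0,0,0,-0.2],[0,0,0,0,-0.2]]' 20
python3 -m crank '[[0.7,0,0,0,-0.2],[0.6,0,0,0,-0.2],[0,0,0,0,-0.2]]'
python3 -m crank '[[0,0,0,0,-1],[0,0,0,0,-1],[0,0,0,0,-1],[0,0,0,0,-1]]'
python3 - <<'E'
from h import *
p=np.array([.5356,-.2504,.204]);y=np.array([.721,-.693,0]);print(proj("top",[p-y*.024,p-y*.024+[0,0,.02]]))
E
```

```text
time_s: 3.6
ee_pos: [0.5527, -0.2294, 0.1033]
tool_rot: [[-0.0, 0.72, -0.694], [0.0, -0.694, -0.72], [-1.0, -0.0, -0.0]]
wrist_force: [0.5, 0.0, -0.6]
opening: 0.034
time_s: 3.9
ee_pos: [0.552, -0.2292, 0.0891]
tool_rot: [[-0.002, 0.72, -0.694], [0.001, -0.694, -0.72], [-1.0, -0.002, 0.001]]
wrist_force: [0.3, 0.6, -0.8]
opening: 0.0339
time_s: 4.3
ee_pos: [0.5527, -0.2294, 0.0904]
tool_rot: [[0.0, 0.72, -0.694], [0.0, -0.694, -0.72], [-1.0, 0.0, -0.0]]
wrist_force: [-0.9, 0.5, -1.7]
opening: 0.0126
[[345.29549283 217.64409351]
 [346.18728011 216.91439276]]
```

It gripped the lug at 12.6 mm opening. Now tip along the arc about the heel, slowly, with a slight bias toward the heel.

```bash
python3 -m crank '[[-0.3,0,0.2,0,-1],[-0.3,0,0.15,0,-1],[-0.3,0,0.1,0,-1],[-0.3,0,0.15,0,-1],[-0.3,0,0.15,0,-1]]' 20
python3 -m crank '[[-0.25,0,0.1,0,-1],[0,0,0,0,-1]]'
python3 - <<'E'
from h import *
for n,(x,y) in(("side",(287,250)),):
    im=r.capture(n)[:,:,::-1]; cv2.imwrite(f"pics/c6.png",cv2.resize(im[y-40:y+60,x-60:x+60],None,fx=6,fy=6,interpolation=cv2.INTER_CUBIC))
s=r.state();print(s["ee_pos"],s["wrist_force"],s["opening"])
E
```

```text
time_s: 4.8
ee_pos: [0.5476, -0.2348, 0.1058]
tool_rot: [[0.0, 0.72, -0.694], [0.0, -0.694, -0.72], [-1.0, 0.0, -0.0]]
wrist_force: [1.5, 1.5, -1.6]
opening: 0.0131
time_s: 5.0
ee_pos: [0.5469, -0.2357, 0.1083]
tool_rot: [[0.0, 0.72, -0.694], [-0.0, -0.694, -0.72], [-1.0, 0.001, -0.0]]
wrist_force: [0.5, 1.9, -1.3]
opening: 0.0132
[ 0.54686785 -0.23563928  0.108039  ] [ 1.4747801   1.60316794 -0.97884332] 0.01312609355871638
```

View pics/c6.png

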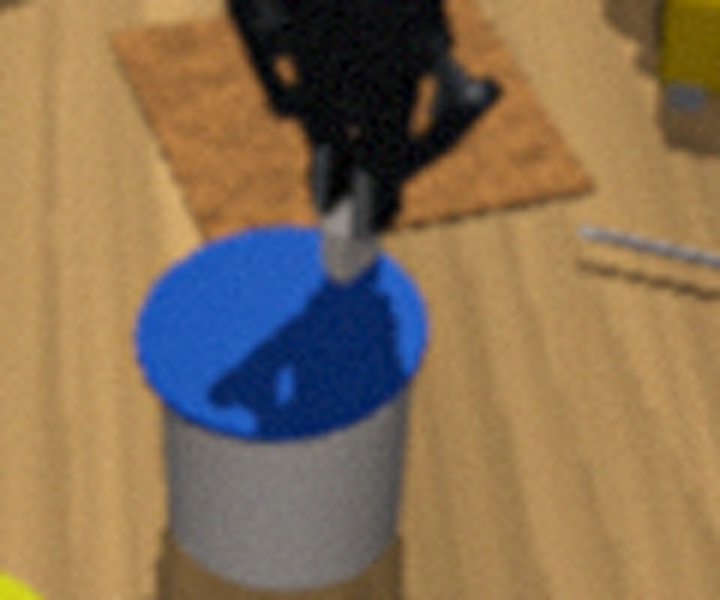

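The side crop shows the lid's lug edge raised, and its near and heel edge still on the rim with no gap. The tool feels about 2 N outward, as expected. I continue to about 22° and measure the tilt.

```bash
python3 -m crank '[[-0.3,0,0.15,0,-1],[-0.3,0,0.15,0,-1],[-0.25,0,0.15,0,-1],[-0.3,0,0.2,0,-1],[-0.25,0,0.15,0,-1]]' 20
python3 -m crank '[[-0.25,0,0.2,0,-1],[-0.25,0,0.2,0,-1],[0,0,0,0,-1]]'
cat > tilt.py <<'E'
from h import *
import sys
im=r.capture("side")[:,:,::-1].copy(); cv2.imwrite(sys.argv[1],cv2.resize(im[210:310,227:347],None,fx=6,fy=6,interpolation=cv2.INTER_CUBIC))
H=cv2.cvtColor(im,cv2.COLOR_BGR2HSV);h,s,v=[H[...,i].astype(int) for i in range(3)]
c=cv2.convexHull(contour((h>100)&(h<130)&(s>130)&(v>40),(275,262)))
(cx,cy),(a,b),t=cv2.fitEllipse(c); k=np.linspace(0,2*np.pi,3000); t=np.radians(t)
E=np.c_[cx+a/2*np.cos(k)*np.cos(t)-b/2*np.sin(k)*np.sin(t),cy+a/2*np.cos(k)*np.sin(t)+b/2*np.sin(k)*np.cos(t)]
f=np.radians(46);ux=np.array([np.cos(f),np.sin(f),0]);nn=np.array([-np.sin(f),np.cos(f),0])
C=np.array([.516,-.267,.09]);o,d=ray("side",E);P=o+d*(((C-o)@nn)/(d@nn))[:,None]-C
X,Z=P@ux,P[:,2]
print("heel-side pt",end=" ");i=np.argmin(np.hypot(X+.060,Z-.002));print(X[i],Z[i])
i=np.argsort(abs(np.hypot(X+.055,Z)-.117)+(X<0));i=[j for j in i[:6] if X[j]>0];print("lug edge",X[i[:3]],Z[i[:3]],"tilt",np.degrees(np.arctan2(Z[i]-.005,X[i]+.055))[:3])
S=r.state();print(S["ee_pos"],S["wrist_force"],S["opening"],E.min(0),E.max(0))
E
python3 tilt.py pics/c7.png
```

```text
time_s: 5.55
ee_pos: [0.5411, -0.2416, 0.1221]
tool_rot: [[0.0, 0.72, -0.694], [-0.0, -0.694, -0.72], [-1.0, 0.0, 0.0]]
wrist_force: [-0.4, -0.3, -1.2]
opening: 0.0131
time_s: 5.85
ee_pos: [0.5384, -0.2446, 0.1272]
tool_rot: [[0.0, 0.72, -0.694], [-0.0, -0.694, -0.72], [-1.0, 0.0, -0.0]]
wrist_force: [0.4, 0.5, -0.7]
opening: 0.0131
heel-side pt -0.05744270591853135 0.004541389994475481
lug edge [0.04590673 0.0600357  0.06017909] [-0.05916271  0.02113666  0.0209548 ] tilt [-32.45070999   7.98507794   7.88652157]
[ 0.53842948 -0.24434476  0.12700128] [-0.21048283 -0.49614857 -1.2732142 ] 0.01312743297851132 [246.4248854  244.31804684] [294.67387592 279.92993044]
```

View pics/c7.png

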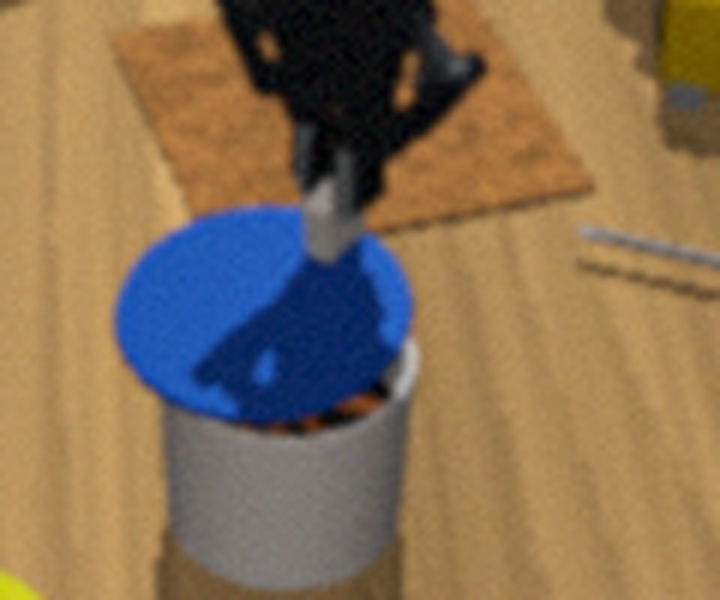

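The lid has slid and lifted with the tool, tilting only about 8°. Its heel is about 20 mm above the rim, so the pad friction is too strong for it to pivot. I'll put it back along the reverse path, seat it and check. Then I'll tip it by pushing the lug's outer end face with one finger (jaws along lid x), which leaves the lid free to rotate, and close the jaws only after that.

```bash
python3 -m crank '[[0.3,0,-0.25,0,-1],[0.3,0,-0.25,0,-1],[0.3,0,-0.25,0,-1],[0.3,0,-0.2,0,-1],[0.4,0,-0.15,0,-1]]' 20
python3 -m crank '[[0.3,0,-0.15,0,-1],[0.3,0,-0.15,0,-1],[0.3,0,-0.15,0,-1],[0.3,0,-0.15,0,-1],[0,0,0,0,-1]]'
python3 tilt.py pics/c8.png
```

```text
time_s: 6.4
ee_pos: [0.5463, -0.236, 0.1105]
tool_rot: [[-0.0, 0.72, -0.694], [0.0, -0.694, -0.72], [-1.0, -0.0, -0.0]]
wrist_force: [-0.4, -0.1, -0.5]
opening: 0.0134
time_s: 6.9
ee_pos: [0.5503, -0.2318, 0.0985]
tool_rot: [[-0.0, 0.72, -0.694], [0.0, -0.694, -0.72], [-1.0, -0.0, 0.0]]
wrist_force: [0.2, -0.1, 0.3]
opening: 0.0131
heel-side pt -0.0611678172910497 0.0010528200899563023
lug edge [0.03392777 0.06160367 0.0614333 ] [-0.07600717  0.0099214   0.01010055] tilt [-42.33139703   2.41680318   2.50833308]
[ 0.55028721 -0.23195102  0.09875531] [-0.1291252  -1.08814205  1.86292346] 0.013236009078709416 [250.75092362 249.87503237] [298.07177906 284.09108413]
```

```bash
python3 -m crank '[[0.3,0,-0.13,0,-1],[0.3,0,-0.12,0,-1],[0.25,0,-0.1,0,-1],[0,0,0,0,-1]]' 20
python3 tilt.py pics/c9.png
```

```text
time_s: 7.35
ee_pos: [0.553, -0.2293, 0.0903]
tool_rot: [[0.0, 0.72, -0.694], [0.0, -0.694, -0.72], [-1.0, 0.0, -0.0]]
wrist_force: [1.2, -0.2, 1.1]
opening: 0.0135
heel-side pt -0.0606926620324401 0.0015116585464889087
lug edge [0.06203476 0.03293101 0.03272733] [ 0.00111471 -0.07735141 -0.07724281] tilt [ -1.90139432 -43.12327392 -43.1518489 ]
[ 0.55295054 -0.22921246  0.09024165] [1.13483486 0.1373632  0.28399164] 0.013006652461551525 [250.79760251 251.99027855] [298.0726933  284.20930593]
```

Seated again: the outline matches the start to about 0.2 px. Next I open, rise, and turn the jaws onto the lug's long axis. I check joint 7 first.

```bash
python3 -m crank '[[0,0,0,0,-0.2],[0,0,0,0,-0.2],[-1,0,0,0,-0.2],[-3,0,0,0,-0.1],[0,0,0,0,-0.06]]' 20
python3 tilt.py pics/c10.png; python3 -c "
from rig import r;print([round(float(x),2) for x in r.state()['q']])"
```

```text
time_s: 7.9
ee_pos: [0.5547, -0.23, 0.1343]
tool_rot: [[0.005, 0.72, -0.694], [-0.002, -0.694, -0.72], [-1.0, 0.005, -0.002]]
wrist_force: [0.2, -0.0, -0.3]
opening: 0.0403
heel-side pt -0.060495887740296704 0.0015801878447987139
lug edge [0.06201483 0.03309979 0.0328961 ] [ 0.00093532 -0.07711647 -0.07700772] tilt [ -1.98945202 -42.98680973 -43.01508637]
[ 0.55394821 -0.22985663  0.13275034] [-0.08180296 -0.03999979 -0.12755779] 0.04010998529322047 [250.76981509 252.03924132] [298.07398757 284.10749204]
[0.46, 0.39, -0.22, 1.84, 0.1, 0.93, -0.57]
```

```bash
python3 -m crank '[[0,0,0,8.2,-0.06],[0,0,0,8.2,-0.06],[0,0,0,8.2,-0.06],[0,0,0,8.2,-0.06],[0,0,0,8.2,-0.06]]' 20 >/dev/null
python3 -m crank '[[0,0,0,8.2,-0.06],[0,0,0,8.2,-0.06],[0,0,0,8.2,-0.06],[0,0,0,8.2,-0.06],[0,0,0,8.1,-0.06]]'>/dev/null
python3 -m crank '[[0,0,0,8.1,-0.06],[0,0.4,0,0,-0.06],[0,0,0,0,-0.06]]'
python3 -m crank '[[1,0,0,0,-0.06],[1,0,0,0,-0.06],[1,0,0,0,-0.06],[0,0,0,0,-0.06]]'
python3 - <<'E'
from h import *
s=r.state();e=np.array([.5530-.0028,-.2292-.0029,.085])-s["ee_pos"];print("shift",np.array(s["tool_rot"]).T@e*100,s["wrist_force"])
E
```

```text
time_s: 9.25
ee_pos: [0.5494, -0.2327, 0.1302]
tool_rot: [[-0.0, -0.691, -0.723], [-0.0, -0.723, 0.691], [-1.0, 0.0, 0.0]]
wrist_force: [-0.1, -0.0, 0.0]
opening: 0.04
time_s: 9.65
ee_pos: [0.5489, -0.2319, 0.0983]
tool_rot: [[-0.003, -0.694, -0.72], [0.001, -0.72, 0.694], [-1.0, 0.001, 0.003]]
wrist_force: [-0.9, -0.6, 0.1]
opening: 0.0396
shift [ 1.32834276 -0.08277889 -0.11252819] [-0.90121932 -0.64161895  0.05824013]
```

```bash
python3 -m crank '[[0.35,0,0,0,-0.06],[0.35,0,0,0,-0.06],[0,0,0,0,-0.06]]'
python3 -m crank '[[0.3,0,0,0,-0.06],[0.3,0,0,0,-0.06],[0,0,0,0,-0.06]]'
python3 tilt.py pics/c11.png
```

```text
time_s: 9.95
ee_pos: [0.5498, -0.2322, 0.093]
tool_rot: [[-0.0, -0.694, -0.72], [0.0, -0.72, 0.694], [-1.0, 0.0, 0.0]]
wrist_force: [-0.4, -0.1, 0.2]
opening: 0.0402
time_s: 10.25
ee_pos: [0.5497, -0.2322, 0.0869]
tool_rot: [[-0.0, -0.694, -0.72], [0.0, -0.72, 0.694], [-1.0, 0.0, 0.0]]
wrist_force: [-0.0, -0.4, 0.5]
opening: 0.0399
heel-side pt -0.060562908915571784 0.0014569825332739483
lug edge [0.06205694 0.0331544  0.06189025] [ 0.00017509 -0.0770393   0.00035675] tilt [ -2.36030715 -42.94223354  -2.27477368]
[ 0.54979935 -0.23220245  0.08714605] [-0.98909084 -0.7405138   0.32669297] 0.039541418142388284 [250.80924236 252.02490319] [297.59304459 284.14569774]
```

View pics/c11.png

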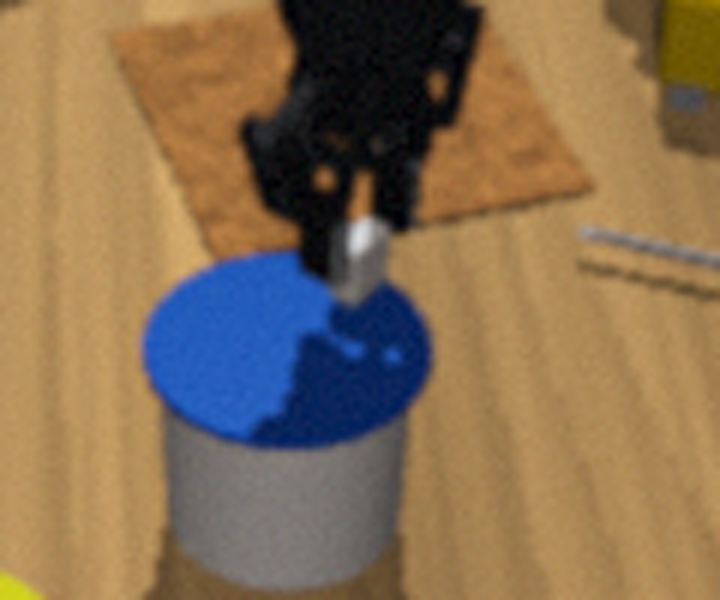

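The crop shows the lug (362,235) between the inner finger (320,270) and the outer finger (400,225), with about 11 mm overlap. I go slightly deeper, then push toward the heel until contact.

```bash
cat > f.py <<'E'
from h import *
s=r.state();f=np.array(s["wrist_force"]);u=np.array([.695,.72,0]);print("F lidx",round(f@u,2),"Fz",round(f[2],2),"t",s["time_s"])
E
python3 -m crank '[[0.3,0,0,0,-0.06],[0,0.2,0,0,-0.06],[0,0.2,0,0,-0.06],[0,0,0,0,-0.06]]' |grep -E "wrist|ee_"; python3 f.py
python3 -m crank '[[0,0.15,0,0,-0.06],[0,0,0,0,-0.06]]'|grep -E "wrist|ee_"; python3 f.py
python3 -m crank '[[0,0.15,0,0,-0.06],[0,0,0,0,-0.06]]'|grep -E "wrist|ee_"; python3 tilt.py pics/c12.png;python3 f.py
```

```text
ee_pos: [0.5469, -0.2356, 0.0844]
wrist_force: [-0.5, 0.8, 0.3]
F lidx 0.21 Fz 0.29 t 10.7
ee_pos: [0.546, -0.2365, 0.0844]
wrist_force: [0.4, 0.8, -0.5]
F lidx 0.88 Fz -0.51 t 10.9
ee_pos: [0.545, -0.2375, 0.0844]
wrist_force: [-0.4, -0.6, 1.1]
heel-side pt -0.06126308879275177 0.0009996432186220872
lug edge [0.06199714 0.03251674 0.03271816] [ 0.00046454 -0.07751328 -0.07761791] tilt [ -2.21999136 -43.31444603 -43.28494757]
[ 0.54503642 -0.23742906  0.08435373] [0.16131218 0.54439513 0.45711206] 0.040389041675801415 [250.6518403  252.00760845] [297.62854266 284.41793376]
F lidx 0.5 Fz 0.46 t 11.15
```

```bash
for i in 1 2 3; do python3 -m crank '[[0,0.15,0,0,-0.06],[0,0,0,0,-0.06]]'|grep -E "ee_"; python3 f.py;  python3 tilt.py pics/x$i.png | grep -o "opening.*\|\] [0-9.]* \[.*"; done
```

```text
ee_pos: [0.5439, -0.2386, 0.0843]
F lidx 0.15 Fz -0.09 t 11.35
] 0.04028095465580016 [250.30078557 252.50752071] [297.30406804 284.70512719]
ee_pos: [0.5433, -0.2393, 0.0845]
F lidx 2.28 Fz 0.89 t 11.6
] 0.040061647556574466 [250.01228399 252.71422114] [297.01976224 284.85371133]
ee_pos: [0.5424, -0.2403, 0.0845]
F lidx 5.08 Fz 1.23 t 11.85
] 0.04035348773948789 [249.7295224  252.79368888] [296.92343732 285.09766892]
```

Contact and wedging: about 5 N, with the play taken up. Now I raise along the arc.

```bash
for i in 4; do python3 -m crank '[[-0.3,0.05,0,0,-0.06],[-0.3,0.07,0,0,-0.06],[-0.4,0.12,0,0,-0.06],[0,0,0,0,-0.06]]'|grep -E "ee_"; python3 f.py;  python3 tilt.py pics/x$i.png ; done
```

```text
ee_pos: [0.5404, -0.2427, 0.095]
F lidx 3.94 Fz 0.09 t 12.3
heel-side pt -0.06396912618384473 -0.0010978211796359993
lug edge [0.03257018 0.06197846 0.06181608] [-0.07761123  0.00462502  0.00480717] tilt [-43.33092058  -0.18366534  -0.09458042]
[ 0.54040995 -0.24249613  0.09470826] [2.78857771 1.89570302 1.42019645] 0.0403239109576873 [249.45215614 250.61023214] [296.93712853 285.03601185]
```

```bash
for i in 5 ; do python3 -m crank '[[-0.35,0.12,0,0,-0.06],[-0.35,0.13,0,0,-0.06],[-0.3,0.13,0,0,-0.06],[0,0,0,0,-0.06]]'|grep -E "ee_"; python3 f.py;  python3 tilt.py pics/x$i.png ; done
```

```text
ee_pos: [0.5378, -0.2454, 0.1049]
F lidx 3.39 Fz 2.22 t 12.75
heel-side pt -0.06455506578235769 -0.001761129927811661
lug edge [0.06121705 0.03360199 0.06105619] [ 0.01378313 -0.07629699  0.01396372] tilt [  4.32192653 -42.53801856   4.41652869]
[ 0.53771643 -0.24521058  0.10462187] [3.35570745 2.7130898  1.50273294] 0.03995390718237074 [249.30794635 248.26670044] [296.78489756 285.08942989]
```

Working: the lug edge rises and the heel edge stays put (bottom 285.1). Continue.

```bash
for i in 6 ; do python3 -m crank '[[-0.35,0.15,0,0,-0.06],[-0.3,0.15,0,0,-0.06],[-0.35,0.17,0,0,-0.06],[0,0,0,0,-0.06]]'|grep -E "ee_"; python3 f.py;  python3 tilt.py pics/x$i.png ; done
python3 -m crank '[[-0.3,0.17,0,0,-0.06],[-0.3,0.18,0,0,-0.06],[-0.3,0.19,0,0,-0.06],[0,0,0,0,-0.06]]'|grep -E "ee_"; python3 f.py;  python3 tilt.py pics/x7.png
```

```text
ee_pos: [0.5344, -0.2488, 0.115]
F lidx 3.25 Fz 1.67 t 13.2
heel-side pt -0.06510707350203322 -0.0020969372972608202
lug edge [0.05965673 0.03539979 0.05981162] [ 0.0231656  -0.07417568  0.02298799] tilt [  9.00280509 -41.21314607   8.90436915]
[ 0.53440862 -0.24866926  0.11466547] [2.83465971 2.99348725 1.92365239] 0.040191485046792916 [249.39015707 245.83581085] [296.13328982 285.10669927]
ee_pos: [0.5306, -0.2528, 0.1239]
F lidx 3.31 Fz 2.14 t 13.65
heel-side pt -0.06553613079988846 -0.002201241066199816
lug edge [0.03615575 0.05816395 0.05801096] [-0.07332713  0.02981985  0.02999935] tilt [-40.67138267  12.37060594  12.47362178]
[ 0.53062875 -0.25256292  0.12361404] [2.35260325 2.0737762  1.89526408] 0.040187920461439076 [249.13465814 243.88862944] [295.71171209 285.23540175]
```

```bash
python3 -m crank '[[-0.3,0.19,0,0,-0.06],[-0.3,0.2,0,0,-0.06],[-0.3,0.21,0,0,-0.06],[0,0,0,0,-0.06]]'|grep -E "ee_"; python3 f.py;  python3 tilt.py pics/x8.png
python3 -m crank '[[-0.3,0.22,0,0,-0.06],[-0.3,0.22,0,0,-0.06],[0,0,0,0,-0.06]]'|grep -E "ee_"; python3 f.py;  python3 tilt.py pics/x9.png
```

```text
ee_pos: [0.5262, -0.2572, 0.1327]
F lidx 2.16 Fz 1.14 t 14.1
heel-side pt -0.06577882038995388 -0.002490875142981991
lug edge [0.05625732 0.05640548 0.03755053] [ 0.03614739  0.03596696 -0.07144709] tilt [ 15.64001988  15.53413238 -39.5568359 ]
[ 0.52622119 -0.25700724  0.13247411] [0.78681559 0.90141695 0.45673136] 0.03980371653229214 [248.92428671 242.05174573] [294.99198362 285.26935293]
ee_pos: [0.5232, -0.2603, 0.1387]
F lidx 0.53 Fz -0.92 t 14.45
heel-side pt -0.06618032096085597 -0.0025904899430655715
lug edge [0.03823098 0.05551705 0.05566097] [-0.07070261  0.03835087  0.03816885] tilt [-39.07624819  16.7923052   16.68525661]
[ 0.52323026 -0.2600961   0.13849321] [0.20348954 0.23699125 0.24005483] 0.04016192094861415 [248.82760707 241.14984566] [294.47171115 285.42230816]
```

The measured tilt is about 19° after removing the 2° bias, with the heel edge still down. Force has dropped, so I look before closing.

View pics/x9.png

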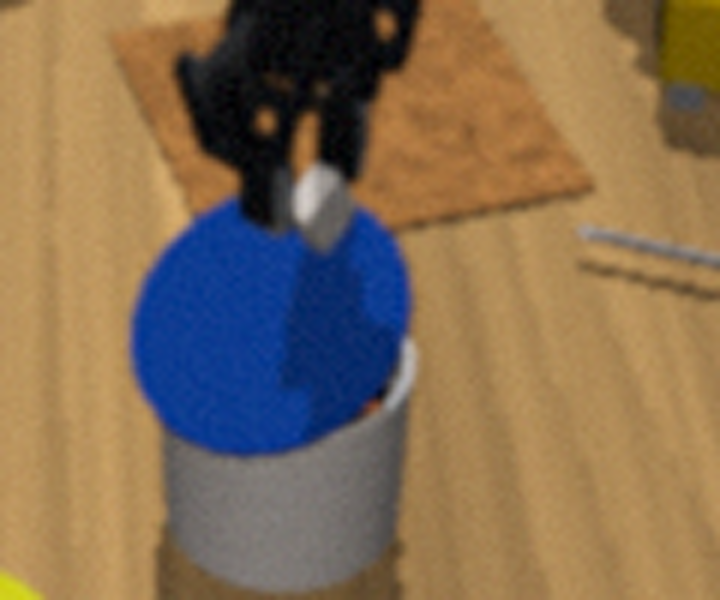

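The last picture shows the lid well tipped, with its heel edge at (200,440) on the rim. The lug top (320,190) lies between the fingers and the inner fingertip is below its inner top corner. Now I close the jaws on it.

```bash
python3 -m crank '[[0,0,0,0,-0.2],[0,0,0,0,-0.35],[0,0,0,0,-1],[0,0,0,0,-1]]' 30|grep -E "ee_|open|wrist"; python3 tilt.py pics/y1.png
python3 -m crank '[[0,0,0,0,-1],[0,0,0,0,-1]]' 50|grep -E "ee_|open|wrist"; python3 tilt.py pics/y2.png
```

```text
ee_pos: [0.5235, -0.2597, 0.1384]
wrist_force: [1.1, 0.7, 0.5]
opening: 0.0005
heel-side pt -0.07922794893831901 -0.0142697664416859
lug edge [0.03283232 0.06111178 0.06117944] [-0.07729075 -0.01411868 -0.01430528] tilt [-43.13431522  -9.35028245  -9.43450745]
[ 0.52331937 -0.25982739  0.13825934] [1.83392136 3.0672073  2.67364485] -0.0004961607022120689 [243.05367342 247.53662846] [289.90769708 290.5808607 ]
ee_pos: [0.5233, -0.2598, 0.1382]
wrist_force: [1.4, 2.6, 2.7]
opening: 0.0002
heel-side pt -0.07965820840442878 -0.01473391889916334
lug edge [0.0609929  0.03318689 0.03303092] [-0.01510192 -0.07696871 -0.07698292] tilt [ -9.83187882 -42.90710968 -42.96264344]
[ 0.5233627  -0.25977812  0.13824965] [2.10170675 2.31738578 2.4942106 ] 0.0004108347496000378 [242.98598544 247.48838555] [289.73831783 290.7771084 ]
```

It slipped: the fingers shut on nothing, and the lid fell back off-centre on the tub. I raise the tool and measure where the lid lies. No more pictures can be viewed, so this is by numbers.

```bash
python3 -m crank '[[-2,0,0,0,-1],[-4,0,0,0,-1],[0,0,-4,0,-1],[0,0,-5,0,-1],[0,0,-5,0,-1]]' |grep -E "ee_|wrist"
python3 -m crank '[[0,0,-5,0,-1],[0,0,-5,0,-1],[0,0,0,0,-1]]' |grep -E "ee_|wrist"
cat > look.py <<'E'
from h import *
import sys
for n,box in(("top",(195,250,320,385)),("side",(235,310,235,315))):
    im=r.capture(n)[:,:,::-1].copy(); cv2.imwrite(f"pics/{sys.argv[1]}_{n}.png",im)
    H=cv2.cvtColor(im,cv2.COLOR_BGR2HSV);h,s,v=[H[...,i].astype(int) for i in range(3)]
    B=(h>100)&(h<130)&(s>130)&(v>40);W=(s<75)&(v>90);D=v<45
    a,b,c,d=box
    e=cv2.fitEllipse(cv2.convexHull(contour(B,(351,223) if n=="top" else (270,268))));print(n,np.round(np.r_[e[0],e[1],e[2]],1))
    for y in range(a,b,1): print(y,"".join("#" if W[y,x] else "b" if B[y,x] else "k" if D[y,x] else "." for x in range(c,d)))
E
python3 look.py z1; python3 f.py
```

```text
ee_pos: [0.6249, -0.3584, 0.1988]
wrist_force: [-0.0, 0.6, -0.1]
ee_pos: [0.6974, -0.4306, 0.194]
wrist_force: [-0.8, 0.3, -0.1]
top [345.3 217.   37.   38.2 140.8]
195 .................................................................
196 .................................................................
197 .................................................................
198 ....................##......###..................................
199 .................#.bbbbbbbbbbbb.##...............................
200 ...............#.bbbbbbbbbbbbbbbbb#..............................
201 ..............#bbbbbbbbbbbbbbbbbbbb.#............................
202 .............###bbbbbbbbbbbbbbbbbbbbb#...........................
203 ............#####bbbbbbbbbbbbbbbbbbbbb#..........................
204 ...........########bbbbbbbbbbbbbbbbbbbb#.........................
205 ..........#########.bbbbbbbbbbbbbbbbbbbb#........................
206 .........#bb.#######bbbbbbbbbbbbbbbbbbbbb........................
207 .........bbbb.######bbbbbbbbbbbbbbbbbbbbbb................k......
208 ........#bbbbb.####bb
[... 8653 characters left out ...]
......................################################........................
303 .........................##############################.........................
304 ..........................############################..........................
305 ............................########################............................
306 .............................#####################..............................
307 ................................###############.................................
308 .....................................#####......................................
309 ................................................................................
F lidx 0.53 Fz 0.73 t 16.1
```

The tub base has not moved (bottom row 308). The lid has shifted about 25 mm toward its lug. I locate the lug top from its bright face in both views, using the start pictures as reference.

```bash
cat > lug.py <<'E'
from h import *
def lug(ims,c):
    out=[]
    for n,(x,y),im in zip(("top","side"),c,ims):
        H=cv2.cvtColor(im,cv2.COLOR_BGR2HSV);s,v=H[...,1].astype(int),H[...,2].astype(int)
        u=np.indices(s.shape)[::-1];k=(s<75)&(v>90)&(np.hypot(u[0]-x,u[1]-y)<9)
        vm=np.percentile(v[k],95);t=k&(v>.82*vm);w=np.argwhere(t)[:,::-1].astype(float)
        out.append(w.mean(0));d=np.linalg.svd(w-w.mean(0))[2][0];print(n,len(w),vm,w.mean(0).round(1),"axis",d.round(2))
    p,e=tri(*out);return p,e
def disc(ims):
    r_=[]
    for n,c,im in zip(("top","side"),((348,220),(276,265)),ims):
        H=cv2.cvtColor(im,cv2.COLOR_BGR2HSV);h,s,v=[H[...,i].astype(int) for i in range(3)]
        e=cv2.fitEllipse(cv2.convexHull(contour((h>100)&(h<130)&(s>130)&(v>40),c)));r_.append(e[0]);print(n,np.round(np.r_[e[0],e[1],e[2]],1))
    return tri(*r_)
if __name__=="__main__":
    for t,c in (("{}0",((340.8,210.8),(287.5,252))),("z1_{}",((335.5,205.5),(292.5,246)))):
        ims=[cv2.imread("pics/"+t.format(n)+".png") for n in("top","side")]
        print(t,"lug",lug(ims,c),"disc",disc(ims))
E
python3 lug.py
```

```text
top 26 167.0 [340.6 210.4] axis [0.71 0.71]
side 31 210.3 [286.7 248.7] axis [-0.78  0.63]
top [350.2 222.5  37.   37.1 153.5]
side [274.4 268.3  32.4  47.2  91.5]
{}0 lug (array([ 0.55054746, -0.22952402,  0.12101078]), np.float64(2.7049809690151665e-05)) disc (array([ 0.51620424, -0.26558745,  0.08757634]), np.float64(0.0009195342407077405))
top 28 182.0 [335.2 204.9] axis [0.67 0.74]
side 31 213.0 [292.5 241.6] axis [-0.88  0.48]
top [345.3 217.   37.   38.2 140.8]
side [280.4 261.3  31.7  47.2  90.6]
z1_{} lug (array([ 0.56688705, -0.21123117,  0.12923541]), np.float64(0.00033183179314102463)) disc (array([ 0.53298471, -0.24816452,  0.09535825]), np.float64(0.0008047817082122226))
```

The triangulation is clean: the lid is level, raised 8 mm (plug on the rim), and shifted 24 mm toward its lug. I'll turn back to the across-thickness pinch, gripping only the outer top part of the lug so that pad friction stays low, and slide the lid home first.

```bash
python3 -m crank '[[0,0,0,-8.2,-0.2],[0,0,0,-8.2,-0.2],[0,0,0,-8.2,-0.2],[0,0,0,-8.2,-0.2],[0,0,0,-8.2,-0.2]]' 20 >/dev/null
python3 -m crank '[[0,0,0,-8.2,-0.2],[0,0,0,-8.2,-0.2],[0,0,0,-8.2,-0.2],[0,0,0,-8.2,-0.2],[0,0,0,-8.1,-0.2]]'>/dev/null
python3 -m crank '[[0,0,0,-8.1,-0.2],[0,-4.1,-1.3,0,-0.2],[0,-4.1,-1.3,0,-0.2],[0,-4.1,-1.3,0,-0.2],[0,-4.1,-1.3,0,-0.2]]' >/dev/null
python3 -m crank '[[0,-4.1,-1.3,0,-0.2],[0,-4.1,-1.3,0,-0.2],[2,0,0,0,-0.2],[2,0,0,0,-0.2],[0,0,0,0,-0.2]]'
python3 - <<'E'
from h import *
s=r.state();e=np.array([.5745,-.2033,.1025])-s["ee_pos"];print("shift",np.array(s["tool_rot"]).T@e*100,s["wrist_force"])
E
```

```text
time_s: 18.1
ee_pos: [0.5708, -0.1986, 0.1569]
tool_rot: [[-0.003, 0.721, -0.693], [-0.0, -0.693, -0.721], [-1.0, -0.002, 0.002]]
wrist_force: [-0.4, 0.3, -0.9]
opening: 0.034
shift [5.4403081  0.60726224 0.0666132 ] [-0.36212882  0.26094546 -0.89416344]
```

```bash
python3 -m crank '[[1.5,0.6,0.05,0,-0.2],[2,0,0,0,-0.2],[1,0,0,0,-0.2],[0.9,0,0,0,-0.2],[0,0,0,0,-0.2]]' 20
python3 -m crank '[[0,0,0,0,-0.5],[0,0,0,0,-1],[0,0,0,0,-1],[0,0,0,0,-1]]'
```

```text
time_s: 18.6
ee_pos: [0.5767, -0.2039, 0.1034]
tool_rot: [[-0.001, 0.72, -0.694], [0.0, -0.694, -0.72], [-1.0, -0.001, 0.001]]
wrist_force: [0.0, 0.1, -0.5]
opening: 0.0341
time_s: 19.0
ee_pos: [0.5777, -0.204, 0.1049]
tool_rot: [[0.001, 0.72, -0.694], [-0.0, -0.694, -0.72], [-1.0, 0.001, -0.001]]
wrist_force: [1.7, -0.3, 1.9]
opening: 0.011
```

```bash
python3 -m crank '[[-0.1,0,0.6,0,-1],[0,0,0.6,0,-1],[0,0,0.6,0,-1],[0,0,0.6,0,-1],[0,0,0,0,-1]]'
cat > st.py <<'E'
from lug import *
import sys
ims=[r.capture(n)[:,:,::-1].copy() for n in("top","side")]
d,e=disc(ims[:2]) if "t" in sys.argv else (None,None)
print("disc",d,e)
im=ims[1];H=cv2.cvtColor(im,cv2.COLOR_BGR2HSV);h,s,v=[H[...,i].astype(int) for i in range(3)]
c=cv2.convexHull(contour((h>100)&(h<130)&(s>130)&(v>40),(276,265)))[:,0]
print("ext",c.min(0),c.max(0))
for k,im in zip("ts",ims): cv2.imwrite(f"pics/{sys.argv[1]}_{k}.png",im)
E
python3 st.py w1; python3 tilt.py pics/w1.png; python3 f.py
```

```text
time_s: 19.5
ee_pos: [0.5595, -0.2225, 0.1053]
tool_rot: [[-0.001, 0.719, -0.695], [-0.0, -0.695, -0.719], [-1.0, -0.0, 0.001]]
wrist_force: [0.5, -0.2, -0.5]
opening: 0.0111
disc None None
ext [252 250] [298 283]
heel-side pt -0.05958195458972269 0.0023118710053701974
lug edge [0.06140947 0.0345637  0.06123515] [ 0.01182106 -0.07534687  0.01199911] tilt [  3.35343683 -41.89502384   3.4459089 ]
[ 0.56024921 -0.22133017  0.10511326] [-1.16858788 -0.94810356 -0.55344984] 0.010969778906623547 [251.44903402 249.64860879] [298.68236957 283.60773507]
F lidx -1.49 Fz -0.55 t 19.65
```

The heel has dropped into its seat and the lug side is about 5–6° up, so the lid does pivot in this lighter grip. I press toward the heel until the plug bears on the wall.

```bash
python3 -m crank '[[0,0,0.2,0,-1],[0,0,0.2,0,-1],[0,0,0,0,-1]]' | grep ee_
python3 tilt.py pics/w2.png; python3 f.py
python3 -m crank '[[0,0,0.15,0,-1],[0,0,0,0,-1]]' | grep ee_
python3 tilt.py pics/w3.png; python3 f.py
```

```text
ee_pos: [0.5576, -0.2243, 0.1053]
heel-side pt -0.06188910122913382 0.0005752267688328982
lug edge [0.06177047 0.03348195 0.03327954] [ 0.00763914 -0.07667363 -0.07657714] tilt [  1.29472602 -42.708686   -42.7403316 ]
[ 0.55770256 -0.22422477  0.10530922] [ 0.72954743 -0.59552472 -0.42071876] 0.010967174880698488 [250.47888532 250.33901114] [297.82379965 284.36471987]
F lidx 0.08 Fz -0.42 t 20.0
ee_pos: [0.5567, -0.2254, 0.1053]
heel-side pt -0.06277476462748029 -0.00029622314389313176
lug edge [0.03290581 0.06187038 0.06170355] [-0.07729555  0.00666191  0.00684249] tilt [-43.11207222   0.81469675   0.9044989 ]
[ 0.5566385  -0.22532225  0.10532604] [-0.35838706 -0.02371228 -0.14932581] 0.010540468090849778 [250.15554111 250.46586339] [297.54935592 284.72963964]
F lidx -0.27 Fz -0.15 t 20.25
```

```bash
for i in 1 2; do python3 -m crank '[[0,0,0.15,0,-1],[0,0,0,0,-1]]' | grep ee_
python3 tilt.py pics/w4.png|grep -v heel; python3 f.py; done
```

```text
ee_pos: [0.5563, -0.2261, 0.1056]
lug edge [0.03261634 0.06189664 0.06172944] [-0.0775348   0.00638011  0.0065613 ] tilt [-43.28937747   0.67641421   0.76630529]
[ 0.55626642 -0.22596562  0.10559683] [2.04925946 2.92100652 1.71780824] 0.010884246198711993 [250.0665714  250.51513187] [297.56643169 284.82551432]
F lidx 3.53 Fz 1.72 t 20.5
ee_pos: [0.5548, -0.2274, 0.1055]
lug edge [0.06194854 0.03175532 0.03195557] [ 0.0036487  -0.07837695 -0.07846839] tilt [ -0.66200392 -43.86240777 -43.82778963]
[ 0.55481163 -0.22731354  0.10542772] [2.74828628 2.62503984 1.48408936] 0.01089423162717815 [249.51453766 250.85234748] [296.87040038 285.33851783]
F lidx 3.8 Fz 1.48 t 20.75
```

```bash
python3 -m crank '[[-0.26,0,0.11,0,-1],[-0.26,0,0.11,0,-1],[-0.26,0,0.12,0,-1],[0,0,0,0,-1]]' | grep ee_
python3 tilt.py pics/w5.png; python3 f.py
```

```text
ee_pos: [0.5524, -0.2301, 0.1136]
heel-side pt -0.06473701021548209 -0.0017619554519599234
lug edge [0.06136205 0.03285931 0.06152374] [ 0.01172241 -0.07715513  0.01154199] tilt [  3.30638727 -43.0783833    3.21338318]
[ 0.55239068 -0.23001877  0.11344287] [2.97422194 2.51520076 0.6956832 ] 0.011081739147039927 [249.5015195 248.9312849] [296.92022877 285.27910657]
F lidx 3.88 Fz 0.7 t 21.2
```

The lid is now pivoting in the grip about the heel, which is steady at 285.3. Continue the arc.

```bash
python3 -m crank '[[-0.25,0,0.12,0,-1],[-0.25,0,0.13,0,-1],[-0.25,0,0.13,0,-1],[0,0,0,0,-1]]' | grep ee_
python3 tilt.py pics/w6.png; python3 f.py
python3 -m crank '[[-0.24,0,0.14,0,-1],[-0.24,0,0.15,0,-1],[-0.24,0,0.15,0,-1],[0,0,0,0,-1]]' | grep ee_
python3 tilt.py pics/w7.png; python3 f.py
```

```text
ee_pos: [0.5497, -0.2329, 0.1211]
heel-side pt -0.06480783137729218 -0.0017477806783054162
lug edge [0.03411832 0.06051259 0.06067273] [-0.07577991  0.01837678  0.01819726] tilt [-42.19024089   6.60563891   6.50880787]
[ 0.54968937 -0.23276697  0.12087137] [2.59520768 2.60101049 1.37630515] 0.01095990390467064 [249.41860889 247.17864337] [296.71720373 285.1304284 ]
F lidx 3.68 Fz 1.38 t 21.65
ee_pos: [0.5466, -0.2361, 0.1283]
heel-side pt -0.06477397042261268 -0.0017839219479320045
lug edge [0.05932512 0.03501279 0.05948272] [ 0.02468075 -0.07464979  0.02450166] tilt [  9.76757462 -41.50471306   9.66730679]
[ 0.54663052 -0.2359385   0.12806891] [3.06088157 2.86612921 1.75659212] 0.010623587042736653 [249.46214608 245.47686796] [296.37025235 285.0961237 ]
F lidx 4.19 Fz 1.76 t 22.1
```

```bash
python3 -m crank '[[-0.24,0,0.15,0,-1],[-0.23,0,0.16,0,-1],[-0.23,0,0.16,0,-1],[0,0,0,0,-1]]' | grep ee_
python3 tilt.py pics/w8.png; python3 f.py
python3 -m crank '[[-0.23,0,0.17,0,-1],[-0.22,0,0.17,0,-1],[-0.22,0,0.18,0,-1],[0,0,0,0,-1]]' | grep ee_
python3 tilt.py pics/w9.png; python3 f.py
```

```text
ee_pos: [0.5433, -0.2395, 0.1352]
heel-side pt -0.0648095120694166 -0.0017159113188003616
lug edge [0.03635266 0.05772052 0.0575649 ] [-0.07308161  0.03150529  0.03168323] tilt [-40.5214127   13.23224436  13.33567412]
[ 0.54336753 -0.23933902  0.1350747 ] [2.09597575 2.68292632 2.61646956] 0.010302398899118869 [249.46546516 243.75038619] [295.98552649 285.00273309]
F lidx 3.39 Fz 2.62 t 22.55
ee_pos: [0.5395, -0.2434, 0.1418]
heel-side pt -0.06498536431853172 -0.0017406102523252198
lug edge [0.05538973 0.05523581 0.03734613] [ 0.03882475  0.03900207 -0.07171389] tilt [ 17.03569842  17.14230067 -39.71713124]
[ 0.53959102 -0.24318178  0.1416995 ] [1.49237954 1.66810069 1.99181998] 0.009639546974387514 [249.44318832 241.98891421] [295.5234155  285.04166907]
F lidx 2.24 Fz 1.99 t 23.0
```

The tip is done: the measured tilt is 17° (19° with its bias removed; the hand's travel along the arc gives 20–24°), and the heel is steady at (-0.065,-0.002). I firm the grip, then lift, and check the mat centre.

```bash
python3 -m crank '[[0,0,0,0,-1],[0,0,0,0,-1]]' 40 | grep -E "open|ee_"
python3 -m crank '[[-0.3,0,-0.1,0,-1],[-0.5,0,-0.1,0,-1],[-0.8,0,0,0,-1],[-1.2,0,0,0,-1],[-1.5,0,0,0,-1]]' | grep -E "open|ee_"
python3 - <<'E'
from h import *
print(plane("side",[(245.3,216.7),(262.8,252.5),(325.7,241.2)],.004),plane("top",[(229,188),(285,175),(298,232),(240,243)],.004))
im=cv2.imread("pics/top0.png").astype(int);H=cv2.cvtColor(im.astype(np.uint8),cv2.COLOR_BGR2HSV);h,s,v=[H[...,i].astype(int) for i in range(3)]
for y,x in((209,263),(190,245),(225,280)): print("mat",H[y,x]); 
for y,x in((209,215),(150,330),(255,263)): print("wood",H[y,x])
E
python3 lug.py >/dev/null; python3 f.py; python3 tilt.py pics/l1.png
```

```text
ee_pos: [0.5396, -0.2428, 0.1414]
opening: 0.0055
ee_pos: [0.541, -0.2415, 0.1857]
opening: -0.0003
[[ 0.44914435  0.08206687]
 [ 0.49581562 -0.10003024]
 [ 0.68771374 -0.05722818]] [[ 0.63430386  0.14044308]
 [ 0.68402696 -0.05121962]
 [ 0.48811882 -0.09945809]
 [ 0.44607137  0.0966229 ]]
mat [ 15 157 154]
mat [ 15 162 129]
mat [ 15 162 132]
wood [ 17 130  88]
wood [ 16 132 137]
wood [ 17 132 160]
F lidx 1.35 Fz -0.18 t 23.7
heel-side pt -0.0483380523676445 0.011057627545381948
lug edge [0.05197811 0.04279844 0.05216885] [ 0.04729524 -0.06430648  0.04713363] tilt [ 21.5720325  -35.32392252  21.46236136]
[ 0.54229311 -0.24186527  0.18853759] [ 1.25150693 -0.29046499  3.62186173] -8.342535080092295e-05 [254.42183552 242.48166501] [301.3124736  278.88321256]
```

The grip slipped off at 40 N (opening 0). I measure where the lid went.

```bash
python3 -m crank '[[-1,0,0,0,-0.2],[0,0,-4,0,-0.2],[0,0,-4,0,-0.2]]' 20| grep -E "ee_"
python3 - <<'E'
from lug import *
ims=[r.capture(n)[:,:,::-1].copy() for n in("top","side")]
for n,i in zip(("top","side"),ims):cv2.imwrite(f"pics/m1_{n}.png",i)
print(disc(ims))
for n,im,box in zip(("top","side"),ims,((192,242,322,380),(236,310,240,312))):
    H=cv2.cvtColor(im,cv2.COLOR_BGR2HSV);h,s,v=[H[...,i].astype(int) for i in range(3)]
    B=(h>100)&(h<130)&(s>130)&(v>40);W=(s<75)&(v>90);D=v<45;a,b,c,d=box
    for y in range(a,b,2): print(y,"".join("#" if W[y,x] else "b" if B[y,x] else "k" if D[y,x] else "." for x in range(c,d)))
print(r.state()["time_s"])
E
```

```text
ee_pos: [0.5971, -0.1843, 0.1959]
top [381.4 121.3  53.9  76.2  73.1]
side [278.  260.3  32.1  46.5  90.5]
(array([ 0.65748064, -0.35128403,  0.24447536]), np.float64(0.29754864083416044))
192 #.......##.##############.##..............#####...........
194 .........#.##############..#...............###............
196 ........####################................##............
198 ........#.##################..............................
200 .........#.#################..............................
202 ..........###############.##..............................
204 ........##################.#...............k..............
206 ........##################.#...............k..............
208 ........####################..............................
210 ........####.###############..............................
212 ......##.#################.................k..............
214 ........###################................k..............
216 ......#####################................k..............
218 .....#..####################...............k#.............
220 ......#..################
[... 2818 characters left out ...]
.
292 ...............####################################..#..................
294 ................###################################.....................
296 .................##################################..#..................
298 ................###################################.....................
300 .................#################################......................
302 ...................################################.....................
304 .....................############################.......................
306 .........................####################...........................
308 .................................####...................................
24.15
```

```bash
python3 -m crank '[[0,4.9,0,0,-0.2],[0,4.9,0,0,-0.2],[0,4.9,0,0,-0.2],[0,4.9,0,0,-0.2]]' 20| grep -E "ee_"
cat > m.py <<'E'
from lug import *
import sys
ims=[r.capture(n)[:,:,::-1].copy() for n in("top","side")]
for n,i in zip(("top","side"),ims):cv2.imwrite(f"pics/{sys.argv[1]}_{n}.png",i)
d=disc(ims);print(d)
u=np.array([.0338,.0369,.0])*1; L=d[0]+u+[0,0,.034]
c=[proj("top",L)[0],proj("side",L)[0]+[0,3]];print(np.round(c,1))
l=lug(ims,c);print("lug",l)
v=l[0]-d[0];print("yaw",np.degrees(np.arctan2(v[1],v[0])),"dz",v[2])
s=r.state();R=np.array(s["tool_rot"])
e=l[0][:2]+.005*v[:2]/np.hypot(*v[:2]);print("t",s["time_s"],"to lug+5mm, ee z target",.0885+l[0][2]-.121,"shift",R.T@(np.r_[e,.0885+l[0][2]-.121]-s["ee_pos"])*100)
E
python3 m.py m2
```

```text
ee_pos: [0.7388, -0.3214, 0.1953]
top [342.5 218.3  34.2  37.8  10.9]
side [278.2 260.4  32.   46.9  91. ]
(array([ 0.5285253 , -0.23968605,  0.09139099]), np.float64(0.0005326604942738006))
[[332.4 206.4]
 [290.3 243.8]]
top 26 182.0 [331.6 209.7] axis [0.86 0.51]
side 32 212.4 [285.8 239.2] axis [-0.74  0.67]
lug (array([ 0.55083915, -0.19990006,  0.12890117]), np.float64(0.0005076044165117736))
yaw 60.71425200677413 dz 0.03751017903272552
t 24.65 to lug+5mm, ee z target 0.09640116855276251 shift [  9.5940434  -22.35000753   3.67812037]
```

The lid is level on the rim again, now yawed to about 60°, with its lug at (0.551,-0.200). I regrip deeper and more centred, in line with the new yaw.

```bash
python3 -m crank '[[0,0,0,-6.5,-0.2],[0,0,0,-6.5,-0.2],[0,-4.5,-0.3,0,-0.2],[0,-4.5,-0.3,0,-0.2],[0,-4.5,-0.3,0,-0.2]]' 20| grep -E "ee_"
python3 -m crank '[[0,-4.5,-0.3,0,-0.2],[0,-4.4,-0.2,0,-0.2],[2.5,0,0,0,-0.2],[2,0,0,0,-0.2],[0,0,0,0,-0.2]]'| grep -E "ee_|rot"
python3 - <<'E'
from h import *
s=r.state();print("shift",np.array(s["tool_rot"]).T@(np.array([.5533,-.1956,.0964])-s["ee_pos"])*100)
E
```

```text
ee_pos: [0.6248, -0.2417, 0.1945]
ee_pos: [0.5512, -0.1922, 0.1481]
tool_rot: [[-0.003, 0.858, -0.514], [0.001, -0.514, -0.858], [-1.0, -0.003, 0.001]]
shift [5.17079164 0.36646607 0.17748048]
```

```bash
python3 -m crank '[[1.5,0.35,0.15,0,-0.2],[2,0,0,0,-0.2],[1,0,0,0,-0.2],[0.65,0,0,0,-0.2],[0,0,0,0,-0.2]]' 20 | grep -E "ee_|wrist"
python3 -m crank '[[0,0,0,0,-0.5],[0,0,0,0,-1],[0,0,0,0,-1],[0,0,0,0,-1]]' | grep -E "ee_|open|wrist"
```

```text
ee_pos: [0.555, -0.1957, 0.0975]
wrist_force: [-0.4, 0.6, -0.4]
ee_pos: [0.5556, -0.1957, 0.0987]
wrist_force: [0.5, 2.1, 2.7]
opening: 0.0128
```

```bash
sed -i 's/np.radians(46)/np.radians(59.5)/' tilt.py; sed -i 's/\[.695,.72,0\]/[.51,.86,0]/' f.py
python3 -m crank '[[-0.1,0.1,0.6,0,-1],[0,0.1,0.6,0,-1],[0,0.1,0.6,0,-1],[0,0.05,0.6,0,-1],[0,0,0,0,-1]]' | grep -E "ee_|open|wrist"
python3 tilt.py pics/n1.png; python3 f.py
python3 -m crank '[[0,0,0.2,0,-1],[0,0,0.15,0,-1],[0,0,0,0,-1]]' | grep -E "ee_|open|wrist"
python3 tilt.py pics/n2.png; python3 f.py
```

```text
ee_pos: [0.545, -0.2195, 0.0989]
wrist_force: [-0.3, -0.1, -1.3]
opening: 0.013
heel-side pt -0.057853980037125656 0.004004362239972109
lug edge [0.06173625 0.03352397 0.03321338] [ 0.00868865 -0.07678088 -0.07654735] tilt [  1.80983805 -42.73259971 -42.75130723]
[ 0.54530535 -0.21876976  0.09888017] [ 0.29057472  1.68193682 -1.23331467] 0.013112799294780552 [250.76356706 249.99872397] [298.38274087 282.40747077]
F lidx 1.59 Fz -1.23 t 27.1
ee_pos: [0.5438, -0.2212, 0.099]
wrist_force: [-0.1, -0.4, -0.5]
opening: 0.0133
heel-side pt -0.0588717612018033 0.002929140138677816
lug edge [0.06188252 0.03251269 0.06159212] [ 0.0062499  -0.07780461  0.00651468] tilt [  0.61267791 -43.41657908   0.74430443]
[ 0.54392285 -0.2210928   0.09900421] [-0.06348387  0.56358672 -0.831812  ] 0.013388316555559476 [250.41546519 250.56322427] [298.04552434 282.93452214]
F lidx 0.45 Fz -0.83 t 27.45
```

```bash
python3 -m crank '[[0.3,0,0,0,-1],[0.2,0,0,0,-1],[0,0,0,0,-1]]' | grep -E "ee_|open|wrist"
python3 tilt.py pics/n3.png; python3 f.py
python3 -m crank '[[0.2,0,0,0,-1],[0.1,0,0,0,-1],[0,0,0,0,-1]]' | grep -E "ee_|open|wrist"
python3 tilt.py pics/n4.png; python3 f.py
```

```text
ee_pos: [0.5437, -0.221, 0.0936]
wrist_force: [-0.9, -0.6, -0.5]
opening: 0.0133
heel-side pt -0.061752888273587825 0.0002613186501578546
lug edge [0.06190088 0.02914476 0.06218864] [ 0.0013607  -0.08109708  0.00109618] tilt [ -1.78312875 -45.65703476  -1.90794502]
[ 0.54381703 -0.22097661  0.09377351] [ 0.58577705  0.37552776 -0.42606912] 0.01305119213282199 [250.50470437 252.00720447] [297.75969003 284.57225599]
F lidx 0.62 Fz -0.43 t 27.8
ee_pos: [0.5441, -0.2209, 0.091]
wrist_force: [0.7, 0.8, 0.2]
opening: 0.0132
heel-side pt -0.06241605853233465 -0.0002261604642488646
lug edge [0.06199185 0.02806985 0.06228115] [-0.00115843 -0.08231063 -0.00142543] tilt [ -3.01325787 -46.42580275  -3.1359044 ]
[ 0.5441321  -0.22095473  0.09105085] [0.72698216 1.89517953 0.2557909 ] 0.01327036437908013 [250.58985623 252.67064247] [297.8907236  285.06995011]
F lidx 2.0 Fz 0.26 t 28.15
```

```bash
python3 -m crank '[[0,0,0.15,0,-1],[-0.1,0,0.15,0,-1],[0,0,0,0,-1]]' | grep -E "ee_"
python3 tilt.py pics/n5.png|grep -v lug; python3 f.py
python3 -m crank '[[-0.3,0,0.13,0,-1],[-0.3,0,0.12,0,-1],[-0.3,0,0.12,0,-1],[0,0,0,0,-1]]' | grep -E "ee_"
python3 tilt.py pics/n6.png; python3 f.py
```

```text
ee_pos: [0.5427, -0.2235, 0.0923]
heel-side pt -0.06392638412145639 -0.0014597017432758375
[ 0.54276336 -0.22343499  0.09227111] [3.46672184 4.40671047 0.04343997] 0.012883251911489592 [250.18511819 252.77696359] [297.34455347 285.73206173]
F lidx 5.56 Fz 0.04 t 28.5
ee_pos: [0.5404, -0.2274, 0.1015]
heel-side pt -0.0646047593218865 -0.002125933931920315
lug edge [0.06181129 0.02722482 0.02753463] [ 0.00620312 -0.08300182 -0.08322921] tilt [  0.59010604 -46.94370764 -46.9099767 ]
[ 0.54040786 -0.22723575  0.10122845] [ 1.30281459  0.87386912 -0.63834607] 0.013289867490484072 [249.85595363 250.74495014] [297.60041042 285.7430825 ]
F lidx 1.42 Fz -0.64 t 28.95
```

```bash
python3 -m crank '[[-0.25,0,0.18,0,-1],[-0.25,0,0.17,0,-1],[-0.25,0,0.17,0,-1],[0,0,0,0,-1]]' | grep -E "ee_"
python3 tilt.py pics/n7.png; python3 f.py
python3 -m crank '[[-0.28,0,0.15,0,-1],[-0.28,0,0.15,0,-1],[-0.28,0,0.15,0,-1],[0,0,0,0,-1]]' | grep -E "ee_"
python3 tilt.py pics/n8.png; python3 f.py
```

```text
ee_pos: [0.5379, -0.2316, 0.109]
heel-side pt -0.06497793160724617 -0.0027643009762418347
lug edge [0.06121008 0.02729952 0.06149445] [ 0.01346165 -0.08300733  0.01320237] tilt [  4.16455232 -46.91954254   4.02754701]
[ 0.53793121 -0.23143075  0.10878395] [ 2.18779835  3.26713117 -0.41604722] 0.01301923162740882 [249.81960794 248.78298401] [297.36391689 285.91701897]
F lidx 3.93 Fz -0.42 t 29.4
ee_pos: [0.5353, -0.2358, 0.1173]
heel-side pt -0.06486619542324579 -0.002607853806117416
lug edge [0.06001912 0.02810122 0.0597368 ] [ 0.02165268 -0.08248513  0.02191005] tilt [  8.23814688 -46.47212311   8.38396701]
[ 0.53528942 -0.23559572  0.1170755 ] [ 1.14292047  0.92784832 -1.1942233 ] 0.01286168352445871 [249.62991381 246.57088935] [297.15394813 285.76900671]
F lidx 1.38 Fz -1.19 t 29.85
```

```bash
python3 -m crank '[[-0.25,0,0.2,0,-1],[-0.25,0,0.2,0,-1],[-0.25,0,0.19,0,-1],[0,0,0,0,-1]]' | grep -E "ee_"
python3 tilt.py pics/n9.png; python3 f.py
python3 -m crank '[[-0.25,0,0.18,0,-1],[-0.25,0,0.18,0,-1],[-0.25,0,0.18,0,-1],[0,0,0,0,-1]]' | grep -E "ee_"
python3 tilt.py pics/n10.png; python3 f.py
```

```text
ee_pos: [0.5324, -0.2407, 0.1248]
heel-side pt -0.06511458682635006 -0.002788340984906351
lug edge [0.05835647 0.02825092 0.05807736] [ 0.02915813 -0.08199447  0.02941341] tilt [ 12.03069174 -46.25968104  12.18316299]
[ 0.5324136  -0.24050305  0.12463097] [ 1.19611256  1.44879039 -1.38567343] 0.013328421879628736 [249.39649284 244.63595214] [296.79032439 285.80093524]
F lidx 1.86 Fz -1.39 t 30.3
ee_pos: [0.5297, -0.2453, 0.1324]
heel-side pt -0.06429703757731678 -0.002122243948533359
lug edge [0.03005834 0.05615338 0.05587656] [-0.0803484   0.03655286  0.03680646] tilt [-45.09752705  15.84753595  16.0062637 ]
[ 0.52971254 -0.24508018  0.13215953] [ 0.73006422  0.86896795 -0.53229792] 0.012997894007591314 [248.9780395  242.82373356] [296.40422758 285.21624402]
F lidx 1.12 Fz -0.53 t 30.75
```

```bash
python3 -m crank '[[-0.05,0,0.22,0,-1],[-0.15,0,0.22,0,-1],[-0.15,0,0.15,0,-1],[0,0,0,0,-1]]' | grep -E "ee_"
python3 tilt.py pics/n11.png; python3 f.py
```

```text
ee_pos: [0.5268, -0.2501, 0.1358]
heel-side pt -0.06578788514511294 -0.0036066839497253256
lug edge [0.05614863 0.05587602 0.02892563] [ 0.03680971  0.03706554 -0.08168215] tilt [ 15.97063449  16.12996437 -45.92565219]
[ 0.52679542 -0.24999183  0.13566056] [1.39841829 2.96840968 1.14534176] 0.013180981929071923 [248.48349705 242.46406243] [295.83503704 285.9870468 ]
F lidx 3.27 Fz 1.15 t 31.2
```

Tipped about 19° (the baseline reads -3°), heel pressed on the rim (F 3.3 N), grip steady at 13 mm. Now I lift it and carry it to the mat.

```bash
python3 -m crank '[[-0.4,0,-0.1,0,-1],[-0.9,0,-0.1,0,-1],[-1.5,0,0,0,-1],[-2,0,0,0,-1],[-1.5,0,0,0,-1]]' 30 | grep -E "ee_|open"
python3 tilt.py pics/o1.png
python3 -m crank '[[0,-0.8,-2,0,-1],[0,-1.6,-4.4,0,-1],[0,-1.6,-4.4,0,-1],[0,-1.6,-4.4,0,-1],[0,-1.6,-4.4,0,-1]]' | grep -E "ee_|open"
python3 -m crank '[[0,-1.6,-4.4,0,-1],[0,-1.6,-4.2,0,-1],[0,-0.1,-0.3,0,-1],[0,0,0,0,-1]]' | grep -E "ee_|open"
python3 - <<'E'
from h import *
s=r.state();print(s["time_s"],"shift",np.array(s["tool_rot"]).T@(np.array([.586,.052,.0435])-s["ee_pos"])*100)
ims=[r.capture(n)[:,:,::-1].copy() for n in("top","side")]
for n,i in zip("ts",ims):
    cv2.imwrite(f"pics/o2_{n}.png",i);H=cv2.cvtColor(i,cv2.COLOR_BGR2HSV);h,S,v=[H[...,k].astype(int) for k in range(3)]
    c=contour((h>100)&(h<130)&(S>130)&(v>40),(265,215) if n=="t" else (280,215))[:,0];print(n,c.min(0),c.max(0))
E
```

```text
ee_pos: [0.5279, -0.2486, 0.2007]
opening: 0.0129
heel-side pt -0.033222736602294814 0.03506482965876709
lug edge [0.05955596 0.05926764 0.05984407] [-0.02417461 -0.02404267 -0.02430607] tilt [-14.28809699 -14.26054221 -14.31530787]
[ 0.52892001 -0.24886677  0.20283417] [ 1.80044772 -0.33417053  1.71913247] 0.012926307096507016 [248.28324272 221.66591535] [297.16712787 265.21145915]
ee_pos: [0.5668, -0.0416, 0.199]
opening: 0.0127
ee_pos: [0.5842, 0.0516, 0.1986]
opening: 0.0125
32.65 shift [15.51043963  0.13609282 -0.12225554]
t [276 189] [279 201]
s [265 164] [305 196]
```

The lid is held above the mat. I lower it until the heel edge touches.

```bash
python3 -m crank '[[3,0.1,-0.1,0,-1],[4.5,0,0,0,-1],[4,0,0,0,-1],[2,0,0,0,-1],[0,0,0,0,-1]]' 20 | grep -E "ee_|open|wrist"
python3 -m crank '[[0.6,0,0,0,-1],[0.6,0,0,0,-1],[0.4,0,0,0,-1],[0,0,0,0,-1]]' | grep -E "ee_|open|wrist"
python3 f.py
```

```text
ee_pos: [0.5837, 0.0485, 0.0608]
wrist_force: [1.2, 0.7, -0.7]
opening: 0.0125
ee_pos: [0.586, 0.0504, 0.0478]
wrist_force: [0.7, 0.1, 2.2]
opening: 0.0126
F lidx 0.43 Fz 2.15 t 33.65
```

```bash
python3 -m crank '[[0.4,0,0,0,-1],[0.4,0,-0.25,0,-1],[0.4,0,-0.25,0,-1],[0.4,0,-0.25,0,-1],[0,0,0,0,-1]]' 20 | grep -E "ee_|open|wrist"
python3 -m crank '[[0.4,0,-0.2,0,-1],[0.4,0,-0.2,0,-1],[0.4,0,-0.18,0,-1],[0,0,0,0,-1]]' | grep -E "ee_|open|wrist"
python3 f.py
cat > mat.py <<'E'
from h import *
im=r.capture("side")[:,:,::-1].copy();cv2.imwrite("pics/p_side.png",im);H=cv2.cvtColor(im,cv2.COLOR_BGR2HSV);h,s,v=[H[...,k].astype(int) for k in range(3)]
c=cv2.convexHull(contour((h>100)&(h<130)&(s>130)&(v>40),(280,222)))
e=cv2.fitEllipse(c);print(np.round(np.r_[e[0],e[1],e[2]],1),"ext",c[:,0].min(0),c[:,0].max(0))
P=plane("side",c[:,0],.016).astype(np.float32);print("if flat:",cv2.fitEllipse(P))
E
python3 mat.py
```

```text
ee_pos: [0.5893, 0.0574, 0.0308]
wrist_force: [1.2, 1.8, 2.3]
opening: 0.0127
ee_pos: [0.5922, 0.0621, 0.0187]
wrist_force: [1.7, 0.7, 2.6]
opening: 0.013
F lidx 1.49 Fz 2.64 t 34.55
[283.3 225.1  24.8  39.2  89.2] ext [265 213] [302 237]
if flat: ((0.5654224157333374, 0.016931364312767982), (0.12061413377523422, 0.13055206835269928), 157.94662475585938)
```

```bash
python3 -m crank '[[0.3,0,-0.12,0,-1],[0.2,0,-0.06,0,-1],[0,0,0,0,-1]]' 20 | grep -E "ee_|open|wrist"; python3 mat.py
python3 -m crank '[[0.2,0,-0.06,0,-1],[0,0,0,0,-1]]' 20 | grep -E "ee_|open|wrist"; python3 mat.py
```

```text
ee_pos: [0.5933, 0.0636, 0.0142]
wrist_force: [1.2, 1.7, 2.6]
opening: 0.0128
[283.2 225.6  23.7  38.7  90.9] ext [264 214] [302 237]
if flat: ((0.5648813843727112, 0.013835880905389786), (0.11954741925001144, 0.12359806895256042), 160.50892639160156)
ee_pos: [0.5938, 0.0639, 0.0127]
wrist_force: [0.4, 0.9, 7.1]
opening: 0.013
[283.3 225.7  23.5  38.8  91.3] ext [265 214] [302 237]
if flat: ((0.5652207136154175, 0.013432959094643593), (0.11993391811847687, 0.12246832251548767), 161.51385498046875)
```

Flat: the outline is 120 × 122 mm and Fz has jumped to 7 N. I release and retreat.

```bash
python3 -m crank '[[-0.05,0,0,0,-0.5],[0,0,0,0,-0.3],[0,0,0,0,-0.2],[0,0,0,0,-0.2]]' 20 | grep -E "open|wrist"
python3 -m crank '[[-1,0,0,0,-0.2],[-3,0,0,0,-0.2],[-4.5,0,0,0,-0.2],[-4.5,0,0,0,-0.2],[-4,0,0,0,-0.2]]' | grep -E "ee_|wrist"
python3 -m crank '[[0,4.8,0,0,-0.2],[0,4.8,0,0,-0.2],[0,4.8,0,0,-0.2],[0,4.8,0,0,-0.2],[0,4.8,0,0,-0.2]]' | grep -E "ee_"
python3 - <<'E'
from h import *
t=r.state()["time_s"];ims={n:r.capture(n)[:,:,::-1].copy() for n in("top","side")}
def ms(im): H=cv2.cvtColor(im,cv2.COLOR_BGR2HSV); return [H[...,k].astype(int) for k in range(3)]
for n,nb,no in(("top",(263,213),(181,207)),("side",(283,226),(275,162))):
    h,s,v=ms(ims[n]);cv2.imwrite(f"pics/end_{n}.png",ims[n])
    c=cv2.convexHull(contour((h>100)&(h<130)&(s>130)&(v>40),nb))[:,0]
    print(n,"blue flat@.017:",cv2.fitEllipse(plane(n,c,.016).astype(np.float32)),cv2.fitEllipse(c)[0])
    for im in(cv2.imread(f"pics/{n}0.png"),ims[n]):
        h,s,v=ms(im);o=cv2.convexHull(contour((h>4)&(h<13)&(s>200)&(v>120),no))[:,0];print(" orange",np.round(cv2.fitEllipse(o)[0],1))
a,b=cv2.imread("pics/side0.png"),ims["side"]
for nm,im in(("t0",a),("end",b)):
    h,s,v=ms(im);w=(s<75)&(v>60);k=np.argwhere(w[292:312,245:305]);print("tub base",nm,k.min(0)+[292,245],k.max(0)+[292,245],k.mean(0)+[292,245])
w=[x for x in ()]
h,s,v=ms(b)
W=(s<75)&(v>110);B=(h>100)&(h<130)&(s>130)
for y in range(200,242,2): print(y,"".join("#" if W[y,x] else "b" if B[y,x] else "." for x in range(255,315)))
print(t)
E
```

```text
wrist_force: [-0.5, -0.2, 0.2]
opening: 0.0344
ee_pos: [0.5936, 0.0642, 0.186]
wrist_force: [-0.4, -0.5, 0.1]
ee_pos: [0.8008, -0.0607, 0.1839]
top blue flat@.017: ((0.5647456645965576, 0.01976689323782921), (0.12118116021156311, 0.12153331190347672), 29.242351531982422) (263.44708251953125, 208.47589111328125)Traceback (most recent call last):
  File "<stdin>", line 9, in <module>
  File "h.py", line 13, in contour
    return min(cs,key=lambda c:np.hypot(*(c[:,0].mean(0)-near)))
ValueError: min() iterable argument is empty
```

The lid is flat at (0.565,0.020), against the mat centre at (0.566,0.022). Last check: whether anything else changed.

Run:
```python
from h import *
for n in("top","side"):
    a=cv2.imread(f"pics/{n}0.png");b=r.capture(n)[:,:,::-1].copy()
    d=(cv2.absdiff(cv2.GaussianBlur(a,(3,3),0),cv2.GaussianBlur(b,(3,3),0)).max(2)>35).astype(np.uint8)
    _,_,st,ce=cv2.connectedComponentsWithStats(d)
    print(n,[(list(map(int,s[:4])),int(s[4])) for s in st[1:] if s[4]>12])
    if n=="side":
        for im in(a,b):
            g=cv2.cvtColor(im,cv2.COLOR_BGR2HSV);w=(g[...,1]<75)&(g[...,2]>60);k=np.argwhere(w[294:309,250:300]);print("tub base rc",(k.mean(0)+[294,250]).round(2),k.max(0)+[294,250])
s=r.state();print(s["time_s"],s["wrist_force"],s["ee_pos"])
```

```text
top [([259, 62, 129, 314], 15900), ([341, 143, 12, 4], 36), ([362, 143, 28, 8], 105), ([289, 144, 245, 276], 22178), ([245, 190, 39, 37], 1131), ([478, 274, 1, 21], 21), ([528, 293, 24, 45], 414), ([524, 297, 7, 10], 26), ([551, 307, 9, 24], 105), ([533, 328, 3, 7], 13), ([519, 337, 18, 15], 117), ([551, 338, 9, 35], 274), ([289, 348, 7, 6], 34), ([265, 351, 29, 20], 306), ([254, 358, 12, 13], 82), ([224, 368, 29, 29], 237), ([253, 374, 46, 27], 418), ([249, 376, 5, 11], 41), ([351, 385, 21, 14], 122), ([234, 393, 7, 16], 43), ([245, 397, 30, 23], 254), ([355, 401, 16, 10], 82), ([349, 402, 9, 3], 18), ([230, 404, 14, 16], 122), ([278, 404, 12, 16], 125)]
side [([27, 0, 387, 420], 34719), ([142, 0, 219, 89], 8702), ([233, 0, 8, 5], 37), ([260, 0, 13, 7], 53), ([233, 9, 36, 3], 55), ([124, 20, 38, 40], 617), ([353, 34, 64, 153], 4899), ([139, 142, 3, 6], 15), ([41, 147, 11, 29], 177), ([47, 169, 17, 41], 282), ([361, 171, 7, 13], 76), ([67, 190, 12, 32], 104), ([263, 207, 41, 36], 1018), ([92, 221, 33, 19], 126), ([250, 246, 50, 40], 1398), ([33, 264, 26, 41], 302), ([249, 309, 48, 26], 218), ([31, 310, 6, 16], 38), ([12, 328, 66, 92], 4177)]
tub base rc [299.7  273.84] [308 292]
tub base rc [300.04 273.8 ] [308 293]
36.8 [-0.4550711   0.74116533 -0.30954961] [ 0.79955221 -0.05990067  0.1823152 ]
```

```bash
python3 -c "
from rig import r
print(r.job_done())"
```

```text
the job is handed in; nothing more can be done
None
```

The blue lid is off its tub and lying flat, right way up, on the cork mat. It was let go and the job was handed in at about 37 s. It took four tries, so the order you asked for was only met on the last one.

**Failed tries**
- **First try:** the pads held the lug too firmly, so the lid came up with only about 10° of tilt and its heel left the rim. I put it back.
- **Second and third tries:** these tipped the lid to roughly 19° with the heel on the rim. Each time the lug then slipped from the fingers, and the lid fell a few centimetres and lay off-centre on its own tub. It never left the tub.

**Final try:** I reseated the lid, regripped deeper on the lug, and tipped it about the heel. The tilt read 16° raw, about 19° after correcting for the reading when flat, with the heel steady and pressed against the tub. Then I lifted it, carried it over, set it down heel first, lowered it flat under contact and released it.

**Last checks**
- **Lid on the mat:** its outline is a 121 × 122 mm circle centred at (0.565, 0.020). The mat centre is (0.566, 0.022), so about 38 mm of mat shows all round.
- **Tub:** its base moved less than half a pixel between the first and last side pictures.
- **Orange-lid tub:** no change showed at its place in the top view.
- **Robot:** the fingers were open and clear of everything, with no measurable contact force.

**Not fully checked**
- A direct check of the orange lid by its colour failed, so I only have the picture comparison for it.
- The arm hid parts of both pictures, so I could not confirm every bystander behind it.
- The last stages were judged from measurements alone, because the picture limit was used up.
- Reported tool height was about 20 mm lower than the real fingertips; I worked around it.

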